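# Kit out the grinding wheel rack from the feed chute

### The arm

A 7-joint arm with a two-finger parallel gripper is mounted at the origin on the work surface. World frame = base frame: x ahead of the robot, y to its left, z up, the work surface at z = 0. Lengths are in mm, angles in rad, forces in N, time in s.
With the tool pointing down it reaches from about 400 to 875 mm from the base axis. Payload 4.4 kg.
Tool frame: the origin (TCP) lies between the finger pads; the fingertips stand 11 mm ahead of it and the grasp point (between the pads) lies 8 mm behind it; y points along the fingers, x is the direction in which the jaws open and shut, and the axes are right-handed (so a half turn about y gives the same grasp; the last joint's range is limited). The gripper opens to 85 mm and grips with 20 to 120 N. Pads are 22 mm wide; open, the fingers measure 114 mm over their backs; the gripper's body (76 mm by 85 mm) begins 54 mm behind the grasp point. The pads swing forward as they close: fully open they stand 13 mm farther back than shut.
Start: joints at [1.092, 0.628, 0.038, 1.517, -0.027, 0.996, -0.02], TCP at [260.792, -595.403, 242.313] pointing down, gripper open.
Joint ranges: [-3.06, 3.06], [-0.37, 2.12], [-1.25, 1.32], [0.18, 2.47], [-1.1, 4.24], [0.23, 1.98], [-2.94, 2.94]. Speed limits (rad/s): [2.57, 2.57, 3.14, 3.14, 3.14, 3.14, 3.14].

### API

Orientations are given as [roll, pitch, yaw] about the fixed x, y, z axes, in that order (R = Rz(yaw) Ry(pitch) Rx(roll)).
In Python, from cell import * gives the robot as it stands.
- The arm moves only by the shell command python3 -m jog 'ROWS'. ROWS is JSON, a list of rows, each an object of numbers: "x", "y", "z": the shift along the tool's x, y, z in mm; "ax", "ay", "az": the turn, a rotation vector about the tool's x, y, z in rad; "grip": the finger opening in mm, from 0 to 85.4. In form: [{"x": .., "y": .., "z": .., "ax": .., "ay": .., "az": .., "grip": ..}, ...]. A call has 1 to 5 rows; each row is the pose to reach, as a shift and turn from the pose commanded when the call began, along the tool's axes at that moment; what a row does not reach only later rows make up. A row lasts 1/10 s, in which the tool goes at most 50 mm and 8.59 degrees, less where a joint would pass 70% of its speed; a pose out of reach is approached as far as the arm can. A call with a gripper value outside its range is refused whole. The fingers move at their own pace and stop on an object; the grip force is fixed at half the most. Time passes only in rows, so rows that repeat a pose let the fingers close. It gives the time, the measured TCP pose, the force and the opening at its end, in the units of the state.
- read_state(): the state, without advancing time (a new reading comes with each control period).
- get_image(name): name is "scene" or "top" or "wrist"; returns a dict with "color" (400x640x3 uint8, red, green, blue), "vfov" (degrees; the focal length in pixels is half the picture's height over the tangent of half this angle, whatever the lens; pixels are square), "cx", "cy" (the principal point, pixels), "k1" (the pictures are not rectified: a ray, as slopes to the right and down, at radius r is drawn at 1 + k1 r^2 times it, then the intrinsics apply), "camera_from_world" (4x4, takes a point from world to camera coordinates). Camera axes: x right, y down, z forward; pixel columns grow to the right and rows downward; lengths in mm; the calibration is good to about 2 mm. A picture is of the moment at which its call begins. There is no depth.
- finish_job(): hands the job in, once; it reports no verdict.
The state is a dict: "clock": time; "qpos": joint angles; "qd": joint speeds; "tau": joint torques, N m; "eef_pos": TCP position; "tool_rot": TCP orientation; "force": force on the tool from outside, world axes, zero at the start; "torque": the same for the moment, N m; "width": finger opening in mm.
Only numpy, scipy, OpenCV 4.12 (cv2) and the standard library are available. Lean on these libraries where they do the work, as an engineer would, in place of code of your own. Each camera call takes 0.05 s, during which the arm holds its last target.

### The job

Draw the gate of the wheel chute out until it hits its end stop so that the grinding wheels roll down, then stand every wheel upright in the wooden rack, one to a slot, lowered gently (they are brittle) right down to the slot's floor, and push the gate fully home again. Also pick the green dressing sticks (one or two) out of the blue crate and lay each flat and lengthwise in a blue-edged pocket of the tray on the side of the rack, one to a pocket. Leave the steel bar, clamp strap and brass plate in the crate, and do not disturb the mug, oil can, hammer and wrench on the bench.

Things in the scene. Friction and masses are not known exactly. Their poses are not given: they have to be found in the camera images.
- chute_stop (a point): middle of the lane floor at the low end of the chute, at the yellow end stop, 22 mm above the bench. Its y axis points level up the lane (roughly world +y), x square to it (away from the robot), z up. From here the lane floor rises 0.12 mm per mm of y. With the gate out the wheels roll down within 3 s and stand in a row against this stop, touching: centres at about y = 40, 120 and 200 mm
- chute: fixed sloping lane, open on top, between green walls; origin on the bench under chute_stop, same axes. Lane 19.6 mm wide, walls 8 mm thick, 42 mm high over the lane floor below the gate, 60 mm above it; gate across it at y = 260 mm. Wheels stand in it on edge, tops 80 mm over its floor, axes along x, leaning up to 0.1 rad. Wheels that have rolled down are clear of the gate, so it can be shut
- gate (a joint): slide gate of the chute, m: 0 = fully home (lane shut), 0.055 = drawn out to its end stop. It slides along the chute's -x (towards the robot), about 2 N of friction, stays where left; fully home means below 6 mm, at the stop above 50 mm
- gate_knob (a point): top centre of the red knob at the gate's robot-side end: an upright square post 18 x 18 mm, sides along the chute's x and y, red for 75 mm below this point (top about 158 mm above the bench), with the gate plate starting 45 mm below the top on its far side; moves with the gate
- wheel1: grinding wheel, plain disc 80 mm in diameter and 16 mm thick, 180 g, brittle (stays below 40 N of contact with the rack; a 100 mm drop exceeds that), grey with a white label; origin at its centre, its x axis is the disc's axis (level while it stands on edge; it rolls, so y and z turn with it). Starts on edge in the chute above the gate. Always there.
- wheel2: grinding wheel, plain disc 80 mm in diameter and 16 mm thick, 180 g, brittle (stays below 40 N of contact with the rack; a 100 mm drop exceeds that), reddish brown with a white label; origin at its centre, its x axis is the disc's axis (level while it stands on edge; it rolls, so y and z turn with it). Starts on edge in the chute above the gate. Always there.
- wheel3: grinding wheel, plain disc 80 mm in diameter and 16 mm thick, 180 g, brittle (stays below 40 N of contact with the rack; a 100 mm drop exceeds that), grey with a blue label; origin at its centre, its x axis is the disc's axis (level while it stands on edge; it rolls, so y and z turn with it). Starts on edge in the chute above the gate. May be absent.
- rack: wheel rack, fixed, pale wood, 228 mm along its x, 110 mm along its y, 44 mm high; origin at the middle of its underside. Four slots side by side along x, plus a low stick tray on its -y side, 256 mm along x, out to y = -155 mm
- slot1 (a point): middle of the floor of slot 1 of the rack, 10 mm above the bench; axes as the rack's. The slot is 22 mm wide along x, 86 mm long along y, 34 mm deep; slots are 50 mm apart, 28 mm of wood between. A wheel in it stands with its axis along the rack's x and its centre 40 mm above this point
- slot2 (a point): middle of the floor of slot 2 of the rack, 10 mm above the bench; axes as the rack's. The slot is 22 mm wide along x, 86 mm long along y, 34 mm deep; slots are 50 mm apart, 28 mm of wood between. A wheel in it stands with its axis along the rack's x and its centre 40 mm above this point
- slot3 (a point): middle of the floor of slot 3 of the rack, 10 mm above the bench; axes as the rack's. The slot is 22 mm wide along x, 86 mm long along y, 34 mm deep; slots are 50 mm apart, 28 mm of wood between. A wheel in it stands with its axis along the rack's x and its centre 40 mm above this point
- slot4 (a point): middle of the floor of slot 4 of the rack, 10 mm above the bench; axes as the rack's. The slot is 22 mm wide along x, 86 mm long along y, 34 mm deep; slots are 50 mm apart, 28 mm of wood between. A wheel in it stands with its axis along the rack's x and its centre 40 mm above this point
- tray1 (a point): middle of the floor of pocket 1 of the stick tray on the rack's -y side, 8 mm above the bench; axes as the rack's. Inside 110 mm along x, 60 mm along y, blue edges 10 mm high and 12 mm thick, pockets 122 mm apart along x; a stick lies in it along x
- tray2 (a point): middle of the floor of pocket 2 of the stick tray on the rack's -y side, 8 mm above the bench; axes as the rack's. Inside 110 mm along x, 60 mm along y, blue edges 10 mm high and 12 mm thick, pockets 122 mm apart along x; a stick lies in it along x
- stick1: green dressing stick, a square bar 100 x 25 x 25 mm, about 150 g; origin at its centre, x along its length. Starts lying in the crate. Always there
- stick2: green dressing stick, a square bar 100 x 25 x 25 mm, about 150 g; origin at its centre, x along its length. Starts lying in the crate. May be absent
- crate: blue open crate, fixed, 168 mm along its x, 276 mm along y, 48 mm high, walls and floor 8 mm thick; origin at the middle of its underside
- steel_bar: dark flat steel bar 110 x 22 x 8 mm lying in the crate, origin at the middle of its underside, x along its length; stays in the crate
- clamp_strap: bright steel clamp strap 100 x 30 x 8 mm with a dark slot, lying in the crate, origin at the middle of its underside, x along its length; stays in the crate
- brass_plate: brass plate 70 x 36 x 8 mm with two dark holes, lying in the crate, origin at the middle of its underside, x along its length; stays in the crate
- mug: white mug, 76 mm across, 90 mm high, origin under its centre; leave alone
- oil_can: steel can with a red band, 66 mm across, 130 mm high, origin under its centre; leave alone
- hammer: hammer lying on the bench, origin under its middle; leave alone
- wrench: wrench lying on the bench, origin under its middle; leave alone
Mind the look-alikes: they are no part of the job. Leave any red or turquoise look-alike of the clamp_strap alone.

How it is judged:
By the outcome, as a careful person would: the job done as asked, in the order asked, and still so for the second after the job is handed in, with the robot touching nothing.
Of wheel3, stick2 only 1 to 2 are there at a start; the rules pass over those that are not, and their reading is None.
At some moment in a run one of stick1, stick2 may be knocked a few centimetres aside while the robot is not near it.
It also fails if it takes over 210 s, if anything falls off the work surface, if the arm or the gripper's body presses on something with over 40 N, if the wrist force passes 120 N, or if a joint passes its speed limit or range.

## Working session

There is one attempt and no reset: what is moved stays moved. The work goes in short steps, Python scripts to look and compute and a shell command to move; the robot and the scene stay as the last step left them, time stands still between calls to the robot, and variables do not carry over. Pictures are saved under pics/ and viewed, and the job is handed in when it is done.

```bash
ls; mkdir -p pics
python3 - <<'E'
from cell import *
import cv2
print(read_state())
for n in ["scene","top","wrist"]:
    d=get_image(n); cv2.imwrite(f"pics/{n}0.png",d["color"][:,:,::-1])
    print(n,d["vfov"],d["cx"],d["cy"],d["k1"]);print(d["camera_from_world"])
E
```

```text
pics
{'clock': 0.0, 'qpos': array([ 1.0922337 ,  0.62934749,  0.03845544,  1.5183582 , -0.02698636,
        0.99628018, -0.01997868]), 'qd': array([ 0.00149848, -0.0001073 , -0.00107093,  0.00021165,  0.00060253,
        0.00033397,  0.00049378]), 'tau': array([ 9.50051071e-04, -5.63395286e+01,  1.22620057e+00, -1.93439215e+01,
        1.09399142e-02,  1.06452414e-02, -7.36993570e-06]), 'eef_pos': array([ 260.52050743, -594.86027181,  241.39155913]), 'tool_rot': array([-1.57084018,  0.00187431, -1.15801568]), 'force': array([-0.22856531, -0.28090722, -0.62550771]), 'torque': array([-0.03619928,  0.01386923,  0.02661782]), 'width': 85.35368353202492}
scene 52.078766157977036 317.2880327266793 202.68836655761768 -0.028043161634708862
[[-3.34009538e-01  9.42363100e-01 -1.97336233e-02  1.42256817e+02]
 [ 6.35495233e-01  2.09683150e-01 -7.43087334e-01 -2.33896008e+02]
 [-6.96120275e-01 -2.60738881e-01 -6.68903430e-01  1.78650154e+03]
 [ 0.00000000e+00  0.00000000e+00  0.00000000e+00  1.00000000e+00]]
top 42.665191067334916 321.82320209435903 205.7173450480183 0.011722444456497054
[[-7.96803037e-03 -9.99937715e-01 -7.81516180e-03  3.50498609e+01]
 [-9.89906404e-01  8.99351758e-03 -1.41437011e-01  5.23426243e+02]
 [ 1.41498487e-01  6.60930432e-03 -9.89916408e-01  1.39712009e+03]
 [ 0.00000000e+00  0.00000000e+00  0.00000000e+00  1.00000000e+00]]
wrist 69.30952089010657 318.7370830286229 200.6672476674285 -0.023722214635451225
[[ 4.00745447e-01 -9.16186291e-01 -2.40153033e-03 -6.49190393e+02]
 [-8.73646417e-01 -3.82925097e-01  3.00183789e-01 -3.92185294e+01]
 [-2.75943879e-01 -1.18199198e-01 -9.53878360e-01  3.81128992e+02]
 [ 0.00000000e+00  0.00000000e+00  0.00000000e+00  1.00000000e+00]]
```

View pics/scene0.png

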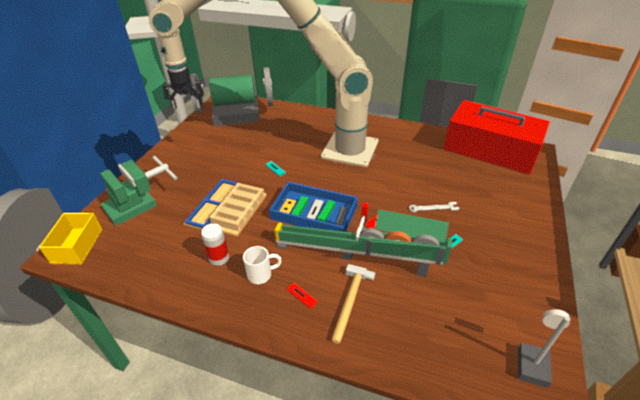

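View pics/top0.png

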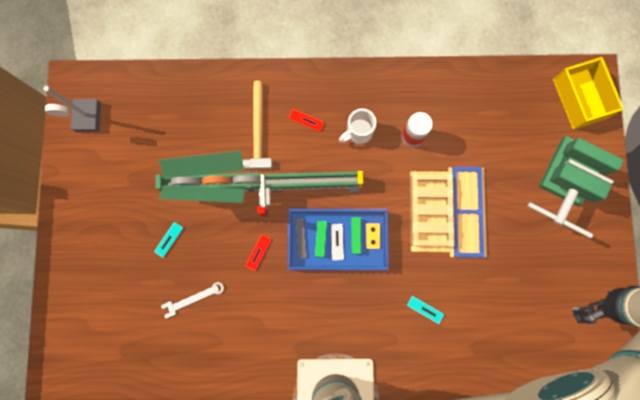

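View pics/wrist0.png

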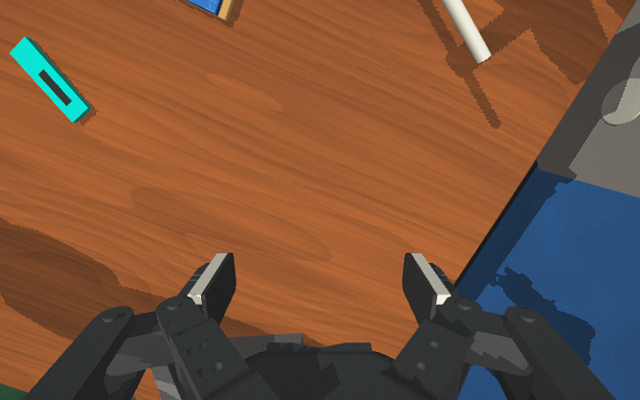

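```bash
cat > h.py <<'E'
from cell import *
import numpy as np, cv2
from scipy.spatial.transform import Rotation as Rn
def shot(n,save=None):
    d=get_image(n)
    if save: cv2.imwrite(f"pics/{save}.png",d["color"][:,:,::-1])
    return d
def cam(d):
    f=200/np.tan(np.radians(d["vfov"]/2)); T=np.array(d["camera_from_world"]); return f,d["cx"],d["cy"],d["k1"],T
def ray(d,u,v):
    f,cx,cy,k1,T=cam(d); a=np.array([(u-cx)/f,(v-cy)/f]); s=a.copy()
    for _ in range(20): s=a/(1+k1*(s@s))
    R=T[:3,:3]; return -R.T@T[:3,3], R.T@np.array([s[0],s[1],1])
def plane(d,u,v,z):
    o,r=ray(d,u,v); return o+r*(z-o[2])/r[2]
def proj(d,p):
    f,cx,cy,k1,T=cam(d); q=T[:3,:3]@np.array(p,float)+T[:3,3]; s=q[:2]/q[2]; s=s*(1+k1*(s@s)); return s*f+[cx,cy]
def tri(rays):
    A=np.zeros((3,3));b=np.zeros(3)
    for o,r in rays:
        r=r/np.linalg.norm(r);P=np.eye(3)-np.outer(r,r);A+=P;b+=P@o
    return np.linalg.solve(A,b)
def crop(d,u0,v0,u1,v1,k,name):
    c=d["color"][v0:v1,u0:u1,::-1]; cv2.imwrite(f"pics/{name}.png",cv2.resize(c,None,fx=k,fy=k,interpolation=cv2.INTER_CUBIC))
def toolR(): return Rn.from_euler('xyz',read_state()["tool_rot"])
def go(pos,yaw=None):
    """shift in tool axes to bring TCP to pos; yaw = world angle of tool x (jaw axis), tool down"""
    s=read_state(); R=toolR(); d=R.inv().apply(np.array(pos)-s["eef_pos"])
    out="xyz %.1f %.1f %.1f"%tuple(d)
    if yaw is not None:
        c=[Rn.from_euler('xyz',[-np.pi/2,0,yaw+k*np.pi]) for k in (0,1)]
        vs=[(R.inv()*t).as_rotvec() for t in c]; 
        for v in sorted(vs,key=np.linalg.norm)[:2]: out+=" | rot %.3f %.3f %.3f"%tuple(v)
    print(out, "t=%.1f q=%s w=%.1f pos=%s F=%s"%(s["clock"],np.round(s["qpos"],2),s["width"],np.round(s["eef_pos"],1),np.round(s["force"],1)))
E
python3 - <<'E'
from h import *
d=shot("top"); crop(d,140,130,400,280,3,"t1"); crop(d,390,150,500,270,5,"t2")
d=shot("scene"); crop(d,180,160,480,290,2.6,"s1")
E
```

```text
(no output)
```

View pics/t1.png

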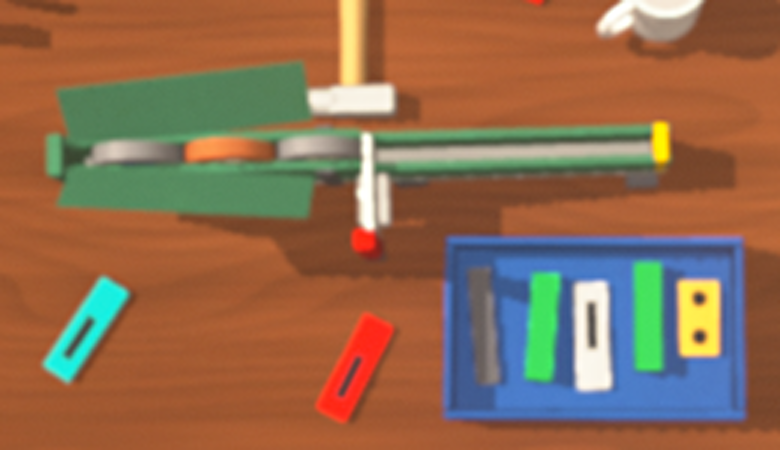

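View pics/t2.png

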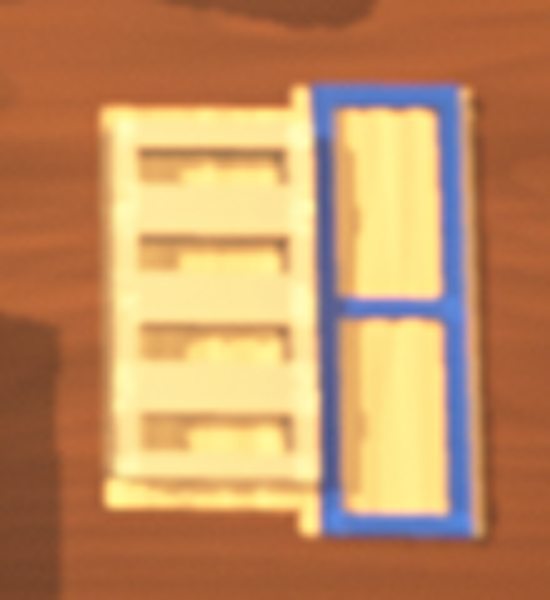

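View pics/s1.png

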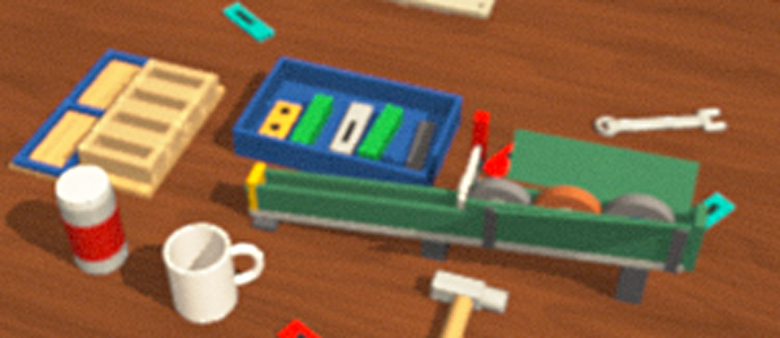

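```bash
cat >> h.py <<'E'
def mask(d,h0,h1,s0=120,v0=60,box=None):
    hsv=cv2.cvtColor(d["color"],cv2.COLOR_RGB2HSV); m=cv2.inRange(hsv,(h0,s0,v0),(h1,255,255))
    if box:
        z=np.zeros_like(m);u0,v0_,u1,v1=box;z[v0_:v1,u0:u1]=m[v0_:v1,u0:u1];m=z
    return m
def blobs(m,amin=30):
    c,_=cv2.findContours(m,cv2.RETR_EXTERNAL,cv2.CHAIN_APPROX_NONE); return [k[:,0,:].astype(float) for k in c if cv2.contourArea(k)>=amin]
def rect(d,c,z):
    P=np.array([plane(d,u,v,z)[:2] for u,v in c]).astype(np.float32); r=cv2.minAreaRect(P); return r
E
python3 - <<'E'
from h import *
d=shot("top"); s=shot("scene")
print("sticks"); 
for c in blobs(mask(d,50,75,150,100,(290,205,390,270))): print(rect(d,c,33), c.mean(0))
print("crate")
for c in blobs(mask(d,100,125,120,50,(270,195,400,280)),300): print(rect(d,c,48))
print("tray")
for c in blobs(mask(d,100,125,120,50,(430,150,500,270)),300): print(rect(d,c,18))
print("yellow")
for c in blobs(mask(d,20,35,150,120,(345,160,380,195))): print(c.min(0),c.max(0),rect(d,c,64))
for c in blobs(mask(s,20,35,150,120,(260,210,300,250))): print("scene",c.min(0),c.max(0))
print("knob")
for c in blobs(mask(d,0,8,150,90,(250,195,275,220)),8): print(c.min(0),c.max(0),rect(d,c,158))
for c in blobs(mask(s,0,8,150,90,(355,195,390,240)),8): print("scene",c.min(0),c.max(0))
print("slots")
for v in [(141.2+0,0)]: pass
for q in [(138,148),(287,148),(285,185),(138,185),(138,236),(288,236),(138,272),(138,323),(290,323),(138,360),(138,413),(293,413),(138,450)]:
    print(q,plane(d,390+q[0]/5-.4,150+q[1]/5-.4,44).round(1))
E
```

```text
sticks
((432.2141418457031, 35.29233932495117), (24.86362075805664, 98.30564880371094), 85.10012817382812) [320.55555556 238.74074074]
((439.9549255371094, -63.94074249267578), (22.36093521118164, 97.70552825927734), 89.06165313720703) [355.93975904 235.25301205]
crate
((429.2735290527344, -12.4998779296875), (270.80316162109375, 164.35816955566406), 88.75116729736328)
tray
yellow
[357. 171.] [363. 185.] ((596.8541870117188, -75.5346450805664), (40.04386901855469, 15.903146743774414), 5.132535457611084)
scene [274. 223.] [282. 240.]
knob
[256. 205.] [267. 217.] ((494.87091064453125, 185.05206298828125), (33.05845642089844, 23.48297119140625), 45.162479400634766)
scene [360. 202.] [376. 227.]
slots
(138, 148) [ 595.4 -237.4   44. ]
(287, 148) [ 594.6 -320.7   44. ]
(285, 185) [ 573.6 -318.7   44. ]
(138, 185) [ 574.4 -236.7   44. ]
(138, 236) [ 545.5 -235.7   44. ]
(288, 236) [ 544.7 -319.1   44. ]
(138, 272) [ 525.2 -235.    44. ]
(138, 323) [ 496.6 -234.    44. ]
(290, 323) [ 495.8 -318.2   44. ]
(138, 360) [ 475.9 -233.3   44. ]
(138, 413) [ 446.5 -232.3   44. ]
(293, 413) [ 445.8 -317.7   44. ]
(138, 450) [ 426.  -231.6   44. ]
```

Run:
```python
from h import *
go((515,-230,280),0)
d=shot("wrist");o,_=ray(d,0,0);print(o)
```

```text
xyz -232.6 -37.8 379.5 | rot -0.000 -1.158 -0.000 | rot 0.000 1.984 -0.000 t=0.3 q=[ 1.09  0.63  0.04  1.52 -0.03  1.   -0.02] w=85.4 pos=[ 260.7 -595.3  242.1] F=[-0.1 -0.2 -0.2]
[ 331.16038067 -564.98508868  374.37661272]
```

```bash
python3 -m jog '[{"x":-20,"y":-10,"z":34,"ay":-0.11},{"x":-42,"y":-20,"z":70,"ay":-0.22},{"x":-65,"y":-30,"z":106,"ay":-0.33},{"x":-88,"y":-38,"z":142,"ay":-0.44},{"x":-110,"y":-38,"z":180,"ay":-0.56}]'
python3 - <<'E'
from h import *
go((515,-230,280),0)
E
```

```text
xyz -232.7 -37.8 379.4 | rot -0.000 -1.158 -0.000 | rot 0.000 1.984 -0.000 t=0.4 q=[ 1.09  0.63  0.04  1.52 -0.03  1.   -0.02] w=85.7 pos=[ 260.8 -595.3  242.2] F=[ 0.4 -0.1 -0.1]$[0]: bad value
```

```bash
python3 -m jog '[{"x":-20,"y":-10,"z":34,"ax":0,"ay":-0.11,"az":0,"grip":85},{"x":-42,"y":-20,"z":70,"ax":0,"ay":-0.22,"az":0,"grip":85},{"x":-65,"y":-30,"z":106,"ax":0,"ay":-0.33,"az":0,"grip":85},{"x":-88,"y":-38,"z":142,"ax":0,"ay":-0.44,"az":0,"grip":85},{"x":-110,"y":-38,"z":180,"ax":0,"ay":-0.56,"az":0,"grip":85}]'
python3 - <<'E'
from h import *
go((515,-230,280),0)
E
```

```text
clock: 0.9
eef_pos: [382.5, -421.7, 281.8]
tool_rot: [-1.572, -0.003, -0.594]
force: [0.6, -0.8, 0.3]
width: 85.2
xyz 2.5 1.6 233.0 | rot 0.002 -0.594 0.002 | rot -0.003 2.548 0.002 t=0.9 q=[ 0.87  0.47 -0.13  1.7   0.07  0.98  0.12] w=85.2 pos=[ 382.5 -421.7  281.8] F=[ 0.6 -0.8  0.3]
```

```bash
python3 -m jog '[{"x":0,"y":0,"z":46,"ax":0,"ay":-0.12,"az":0,"grip":85},{"x":1,"y":0,"z":92,"ax":0,"ay":-0.24,"az":0,"grip":85},{"x":2,"y":0,"z":138,"ax":0,"ay":-0.36,"az":0,"grip":85},{"x":2,"y":0,"z":185,"ax":0,"ay":-0.48,"az":0,"grip":85},{"x":2,"y":1,"z":233,"ax":0,"ay":-0.594,"az":0,"grip":85}]'
python3 - <<'E'
from h import *
shot("wrist","w1")
go((515,-230,280),0)
E
```

```text
clock: 1.4
eef_pos: [515.2, -229.7, 279.7]
tool_rot: [-1.571, -0.001, 0.0]
force: [0.7, -1.2, 0.1]
width: 85.2
xyz -6.1 -0.2 -10.4 | rot -0.007 0.016 0.006 | rot 0.010 -3.125 0.011 t=1.4 q=[ 0.57  0.48 -0.32  1.71  0.17  0.98  0.2 ] w=85.1 pos=[ 520.9 -219.5  279.9] F=[5.4 6.8 0.3]
```

View pics/w1.png

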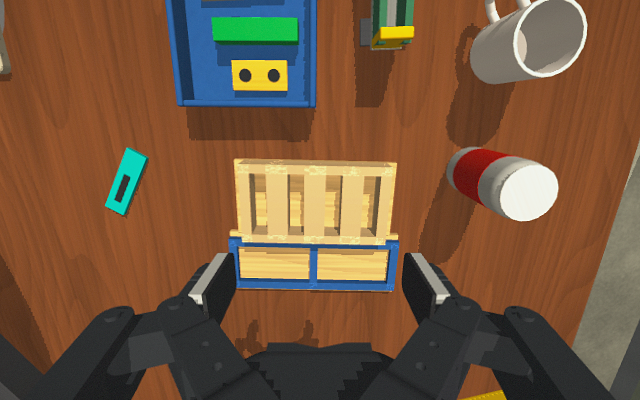

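Run:
```python
from h import *
import pickle
d=shot("wrist");d=shot("wrist");d=shot("wrist","w2");pickle.dump(d,open("w2.pkl","wb"))
crop(d,220,145,410,300,4,"w2c")
go((515,-230,280),0)
```

```text
xyz 0.0 -0.7 -0.3 | rot -0.000 -0.001 0.000 | rot -0.000 3.140 -0.000 t=1.6 q=[ 0.58  0.48 -0.31  1.71  0.17  0.98  0.2 ] w=84.9 pos=[ 515.  -229.7  279.3] F=[ 0.   0.4 -0.1]
```

View pics/w2c.png

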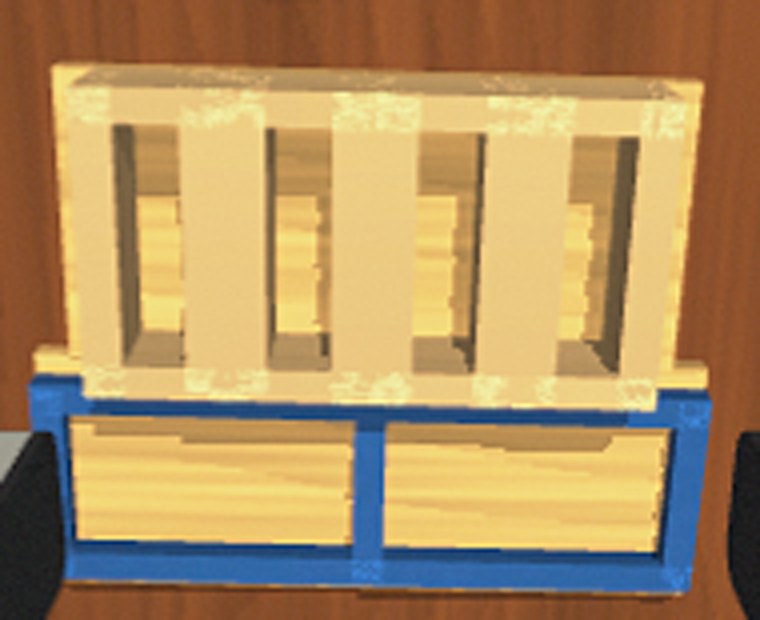

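```bash
cat > fit.py <<'E'
from h import *
def fit(M,P):
    M=np.array(M,float);P=np.array(P,float);mc=M.mean(0);pc=P.mean(0);a=M-mc;b=P-pc
    th=np.arctan2((a[:,0]*b[:,1]-a[:,1]*b[:,0]).sum(),(a*b).sum());R=np.array([[np.cos(th),-np.sin(th)],[np.sin(th),np.cos(th)]])
    t=pc-R@mc;return t,th,R,(P-(M@R.T+t))
E
python3 - <<'E'
from fit import *
import pickle
d=pickle.load(open("w2.pkl","rb"))
C=[((113,125),(184,127),(122,370),(186,368)),((267,130),(333,130),(268,370),(333,371)),((418,133),(487,135),(410,372),(475,373)),((572,137),(640,138),(556,373),(617,375))]
M=[];P=[]
for k,c in enumerate(C):
    for (u,v),m in zip(c,((-11,43),(11,43),(-11,-43),(11,-43))):
        M.append(((k-1.5)*50+m[0],m[1]));P.append(plane(d,220+u/4-.375,145+v/4-.375,44)[:2])
t,th,R,r=fit(M,P);print(t,th);print(r.round(1).tolist())
for k in range(4):print(k+1,t+R@[(k-1.5)*50,0])
B=[(72,418),(353,424),(75,540),(352,547),(385,427),(667,430),(383,548),(657,552)]
N=[(-116,-65),(-6,-65),(-116,-125),(-6,-125),(6,-65),(116,-65),(6,-125),(116,-125)]
# inner tops z=18
Q=[plane(d,220+u/4-.375,145+v/4-.375,18)[:2] for u,v in B]
print([(R.T@(q-t)).round(1).tolist() for q in Q])
E
```

```text
[ 509.400612   -276.64404358] -0.020262995063800048
[[0.5, -0.1], [1.6, -0.3], [-0.7, -0.9], [-0.4, 0.4], [0.5, -0.7], [-0.0, -0.2], [0.0, 0.3], [0.6, 0.4], [-0.4, -0.6], [0.1, -0.7], [-0.7, 0.6], [-0.1, 0.8], [-0.2, -0.7], [0.0, -0.5], [0.0, 1.4], [-0.7, 1.1]]
1 [ 434.41600856 -275.12442295]
2 [ 484.40574419 -276.13750337]
3 [ 534.39547982 -277.1505838 ]
4 [ 584.38521544 -278.16366422]
[[-113.0, -76.2], [-7.0, -76.2], [-115.2, -129.1], [-6.8, -129.6], [5.1, -77.1], [111.8, -76.1], [5.4, -129.7], [112.9, -129.3]]
```

Run:
```python
from fit import *
import pickle
d=pickle.load(open("w2.pkl","rb"))
t=np.array([509.4,-276.64]);th=-.0203;R=np.array([[np.cos(th),-np.sin(th)],[np.sin(th),np.cos(th)]])
B=[(72,418),(353,424),(75,540),(352,547),(385,427),(667,430),(383,548),(657,552),(35,378),(710,395),(70,578),(690,592)]
for z in (8,10,18): print(z,[(R.T@(plane(d,220+u/4-.375,145+v/4-.375,z)[:2]-t)).round(0).tolist() for u,v in B])
d=shot("top")
B=[(340,108),(438,108),(340,298),(442,298),(342,318),(445,318),(345,515),(450,515),(465,88),(480,533)]
for z in (8,10,18): print(z,[(R.T@(plane(d,390+u/5-.4,150+v/5-.4,z)[:2]-t)).round(0).tolist() for u,v in B])
```

```text
8 [[-116.0, -81.0], [-7.0, -81.0], [-118.0, -136.0], [-7.0, -136.0], [5.0, -82.0], [115.0, -81.0], [5.0, -136.0], [116.0, -136.0], [-129.0, -65.0], [130.0, -66.0], [-121.0, -153.0], [131.0, -154.0]]
10 [[-115.0, -80.0], [-7.0, -80.0], [-118.0, -134.0], [-7.0, -135.0], [5.0, -81.0], [114.0, -80.0], [5.0, -135.0], [115.0, -135.0], [-128.0, -64.0], [129.0, -65.0], [-121.0, -152.0], [130.0, -153.0]]
18 [[-113.0, -76.0], [-7.0, -76.0], [-115.0, -129.0], [-7.0, -130.0], [5.0, -77.0], [112.0, -76.0], [5.0, -130.0], [113.0, -129.0], [-126.0, -60.0], [127.0, -61.0], [-118.0, -146.0], [128.0, -147.0]]
8 [[117.0, -82.0], [118.0, -138.0], [7.0, -79.0], [7.0, -137.0], [-5.0, -80.0], [-4.0, -138.0], [-117.0, -79.0], [-116.0, -138.0], [129.0, -154.0], [-126.0, -154.0]]
10 [[117.0, -81.0], [117.0, -137.0], [6.0, -79.0], [7.0, -136.0], [-5.0, -79.0], [-4.0, -138.0], [-117.0, -78.0], [-116.0, -137.0], [129.0, -153.0], [-126.0, -153.0]]
18 [[115.0, -79.0], [115.0, -135.0], [5.0, -76.0], [6.0, -134.0], [-6.0, -77.0], [-6.0, -135.0], [-117.0, -76.0], [-116.0, -135.0], [127.0, -151.0], [-126.0, -151.0]]
```

```bash
python3 -m jog '[{"x":-5,"y":-10,"z":47,"ax":0,"ay":0,"az":0,"grip":85},{"x":-10,"y":-20,"z":95,"ax":0,"ay":0,"az":0,"grip":85},{"x":-15,"y":-30,"z":142,"ax":0,"ay":0,"az":0,"grip":85},{"x":-20,"y":-40,"z":189,"ax":0,"ay":0,"az":0,"grip":85},{"x":-20,"y":-40,"z":210,"ax":0,"ay":0,"az":0,"grip":85}]'
python3 -m jog '[{"x":0,"y":0,"z":0,"ax":0,"ay":0,"az":0,"grip":85},{"x":0,"y":0,"z":0,"ax":0,"ay":0,"az":0,"grip":85}]'
python3 - <<'E'
from h import *
import pickle
d=shot("wrist","w3");pickle.dump(d,open("w3.pkl","wb"))
E
```

```text
clock: 2.15
eef_pos: [494.9, -17.9, 321.0]
tool_rot: [-1.57, -0.003, -0.002]
force: [1.2, -0.7, -1.4]
width: 85.1
clock: 2.35
eef_pos: [495.0, -22.9, 319.3]
tool_rot: [-1.572, 0.0, -0.006]
force: [-0.3, 0.0, -0.4]
width: 85.2
```

View pics/w3.png

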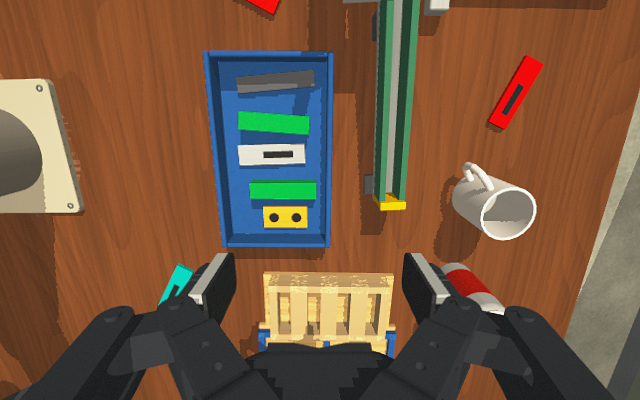

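```bash
python3 -m jog '[{"x":0,"y":0,"z":47,"ax":0,"ay":0,"az":0,"grip":85},{"x":0,"y":0,"z":95,"ax":0,"ay":0,"az":0,"grip":85},{"x":0,"y":0,"z":140,"ax":0,"ay":0,"az":0,"grip":85},{"x":0,"y":0,"z":140,"ax":0,"ay":0,"az":0,"grip":85},{"x":0,"y":0,"z":140,"ax":0,"ay":0,"az":0,"grip":85}]'
python3 - <<'E'
from h import *
import pickle
d=shot("wrist","w4");pickle.dump(d,open("w4.pkl","wb"))
crop(d,280,0,440,390,2,"w4c"); go((500,120,320),0)
E
```

```text
clock: 2.9
eef_pos: [496.1, 117.8, 318.8]
tool_rot: [-1.572, 0.001, -0.005]
force: [-0.0, -0.2, 0.1]
width: 84.9
xyz 3.8 -1.2 3.4 | rot 0.002 -0.007 -0.001 | rot 0.001 3.134 0.003 t=3.0 q=[ 0.01  0.36 -0.41  1.79  0.17  1.02 -0.47] w=85.0 pos=[496.2 116.6 318.8] F=[-0.2 -0.7 -0.7]
```

View pics/w4.png

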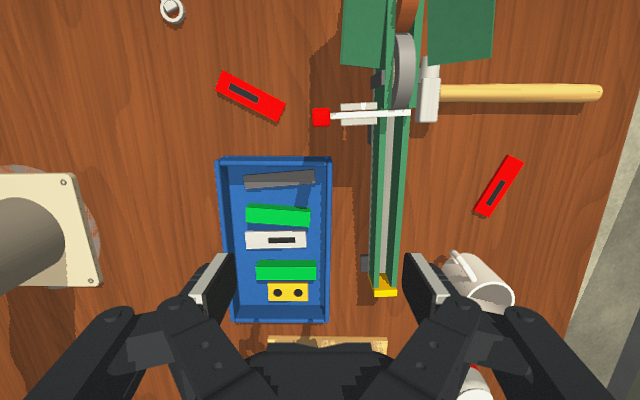

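Run:
```python
from h import *
import pickle
d=pickle.load(open("w4.pkl","rb"));crop(d,280,0,440,150,5,"w4k");crop(d,330,180,430,300,5,"w4s")
```

```text
(no output)
```

View pics/w4k.png

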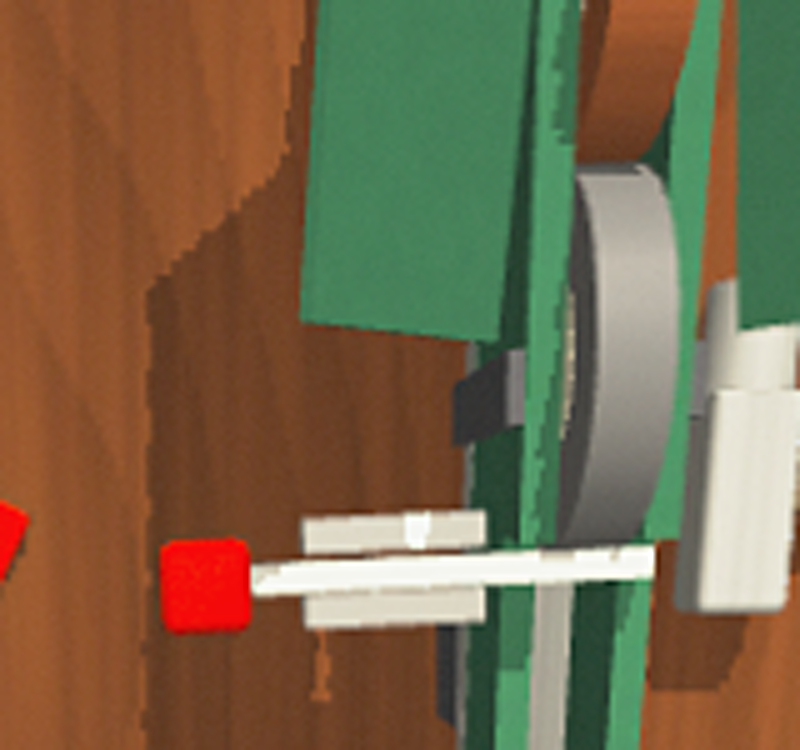

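View pics/w4s.png

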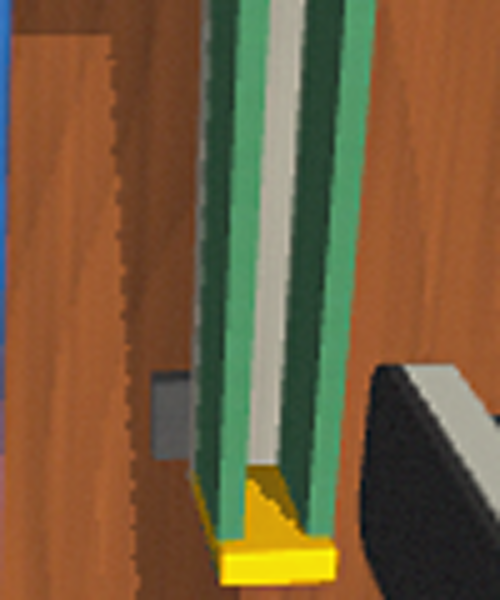

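Run:
```python
from fit import *
import pickle
d=pickle.load(open("w4.pkl","rb"))
k=lambda u,v:(280+u/5-.4,v/5-.4)
s=lambda u,v:(330+u/5-.4,180+v/5-.4)
kn=plane(d,*k(205,586),158);print("knob",kn)
D=pickle.load(open("/dev/null","rb")) if 0 else shot("top")
y0=plane(d,*s(274,539),64)[1]
def pl(d,u,v,h=64):
    o,r=ray(d,u,v); # z=h+.12*(y-y0)
    t=(h+.12*(o[1]-y0)-o[2])/(r[2]-.12*r[1]); return o+t*r
for n,q in [("Lout",s(218,538)),("Lin",s(245,538)),("Rin",s(303,540)),("Rout",s(332,541)),("Lin2",s(268,0)),("Rin2",s(345,0)),("Lin3",k(530,690)),("Rin3",k(608,690)),("Rout3",k(640,690)),("Lout3",k(497,690))]:
    print(n,pl(d,*q).round(1))
print("floor",[pl(d,*q,h=22).round(1) for q in (s(247,465),s(277,466),s(272,0),s(305,0))])
print("gate plate ends z113",plane(d,*k(655,562),113),plane(d,*k(250,580),113))
print("knob top",proj(D,kn))
```

```text
knob [498.17791394 187.64696453 158.        ]
Lout [579.5 -69.   64.1]
Lin [587.9 -69.1  64.1]
Rin [606.  -70.   63.9]
Rout [615.1 -70.5  63.9]
Lin2 [579.5 107.2  85.2]
Rin2 [599.5 107.1  85.2]
Lin3 [577.8 161.4  91.7]
Rin3 [596.9 161.3  91.7]
Rout3 [604.7 161.3  91.7]
Lout3 [569.7 161.4  91.7]
floor [array([596.7, -69. ,  22.1]), array([607. , -69.5,  22. ]), array([590.4,  96.9,  42. ]), array([600. ,  96.9,  42. ])]
gate plate ends z113 [599.37316751 191.4964836  113.        ] [508.52041612 187.87595238 113.        ]
knob top [260.24361601 209.4706254 ]
```

```bash
python3 -m jog '[{"x":1,"y":20,"z":36,"ax":0,"ay":-0.02,"az":0,"grip":60},{"x":2,"y":60,"z":71,"ax":0,"ay":-0.045,"az":0,"grip":60},{"x":2,"y":100,"z":71,"ax":0,"ay":-0.045,"az":0,"grip":60},{"x":2,"y":130,"z":71,"ax":0,"ay":-0.045,"az":0,"grip":60},{"x":2,"y":130,"z":71,"ax":0,"ay":-0.045,"az":0,"grip":60}]'
python3 - <<'E'
from h import *
d=shot("wrist","w5"); d=shot("wrist","w5")
go((498,187.6,138),0.0415)
E
```

```text
clock: 3.5
eef_pos: [496.1, 186.3, 185.6]
tool_rot: [-1.575, 0.008, 0.038]
force: [-0.7, 0.2, 0.1]
width: 60.1
xyz -0.9 51.6 -0.7 | rot 0.001 -0.003 -0.000 | rot 0.000 3.138 0.001 t=3.6 q=[-0.16  0.55 -0.38  1.89  0.29  0.75 -0.66] w=60.1 pos=[498.9 188.4 189.6] F=[0.4 0.5 0.8]
```

View pics/w5.png

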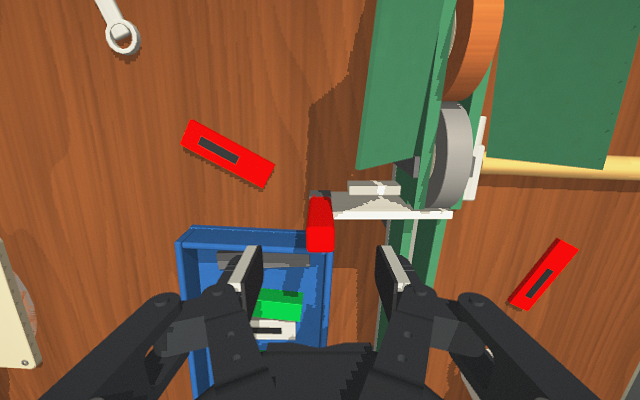

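```bash
python3 -m jog '[{"x":-1,"y":30,"z":-1,"ax":0,"ay":0,"az":0,"grip":60},{"x":-1,"y":51,"z":-1,"ax":0,"ay":0,"az":0,"grip":60},{"x":-1,"y":51,"z":-1,"ax":0,"ay":0,"az":0,"grip":40}]'
python3 -m jog '[{"x":0,"y":0,"z":0,"ax":0,"ay":0,"az":0,"grip":10},{"x":0,"y":0,"z":0,"ax":0,"ay":0,"az":0,"grip":10},{"x":0,"y":0,"z":0,"ax":0,"ay":0,"az":0,"grip":10},{"x":0,"y":0,"z":0,"ax":0,"ay":0,"az":0,"grip":10}]'
python3 - <<'E'
from h import *
d=shot("wrist","w6")
go((498,187.6,138),0.0415)
E
```

```text
clock: 3.9
eef_pos: [497.3, 187.6, 138.3]
tool_rot: [-1.572, 0.001, 0.039]
force: [0.5, -0.5, -0.5]
width: 46.8
clock: 4.3
eef_pos: [498.2, 189.3, 140.5]
tool_rot: [-1.57, -0.003, 0.04]
force: [-1.6, -1.6, 5.9]
width: 17.2
xyz -0.2 2.5 -1.7 | rot -0.001 -0.001 0.003 | rot -0.005 3.141 -0.001 t=4.3 q=[-0.19  0.62 -0.34  1.94  0.34  0.63 -0.7 ] w=17.2 pos=[498.2 189.3 140.5] F=[-1.5 -0.3  5.4]
```

View pics/w6.png

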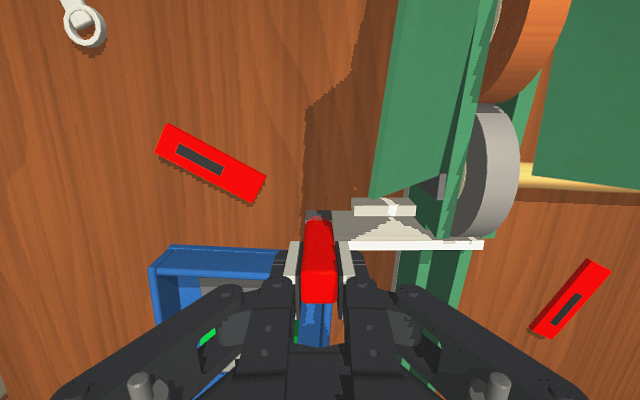

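```bash
python3 -m jog '[{"x":-15,"y":0,"z":0,"ax":0,"ay":0,"az":0,"grip":10},{"x":-30,"y":0,"z":0,"ax":0,"ay":0,"az":0,"grip":10},{"x":-43,"y":0,"z":0,"ax":0,"ay":0,"az":0,"grip":10},{"x":-53,"y":0,"z":0,"ax":0,"ay":0,"az":0,"grip":10},{"x":-55,"y":0,"z":0,"ax":0,"ay":0,"az":0,"grip":10}]'
python3 -m jog '[{"x":-1,"y":0,"z":0,"ax":0,"ay":0,"az":0,"grip":10},{"x":-1,"y":0,"z":0,"ax":0,"ay":0,"az":0,"grip":10},{"x":-1,"y":0,"z":0,"ax":0,"ay":0,"az":0,"grip":10}]'
python3 - <<'E'
from h import *
go((443,185,138),0.0415)
shot("wrist","w7")
E
```

```text
clock: 4.85
eef_pos: [443.3, 187.0, 140.5]
tool_rot: [-1.57, -0.004, 0.041]
force: [2.6, -1.8, 6.2]
width: 16.9
clock: 5.15
eef_pos: [443.2, 187.0, 140.5]
tool_rot: [-1.57, -0.005, 0.04]
force: [1.0, -1.6, 8.7]
width: 16.7
xyz -0.3 2.5 -2.0 | rot -0.001 -0.001 0.005 | rot -0.008 3.140 -0.001 t=5.2 q=[-0.23  0.57 -0.33  2.08  0.34  0.55 -0.77] w=16.7 pos=[443.2 187.  140.5] F=[ 1.  -1.6  8.7]
```

View pics/w7.png

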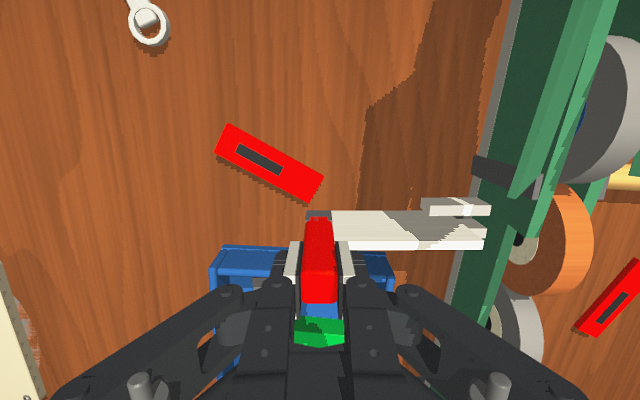

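```bash
python3 -m jog '[{"x":-2,"y":0,"z":0,"ax":0,"ay":0,"az":0,"grip":10},{"x":-4,"y":0,"z":0,"ax":0,"ay":0,"az":0,"grip":10},{"x":-4,"y":0,"z":0,"ax":0,"ay":0,"az":0,"grip":10}]'
```

```text
clock: 5.5
eef_pos: [443.1, 187.0, 140.5]
tool_rot: [-1.568, -0.011, 0.039]
force: [11.5, -1.9, -0.3]
width: 17.1
```

```bash
python3 -m jog '[{"x":4,"y":0,"z":0,"ax":0,"ay":0,"az":0,"grip":10},{"x":4,"y":0,"z":0,"ax":0,"ay":0,"az":0,"grip":45},{"x":4,"y":0,"z":0,"ax":0,"ay":0,"az":0,"grip":45},{"x":4,"y":0,"z":0,"ax":0,"ay":0,"az":0,"grip":45}]'
python3 -m jog '[{"x":4,"y":-30,"z":0,"ax":0,"ay":0,"az":0,"grip":45},{"x":4,"y":-70,"z":0,"ax":0,"ay":0,"az":0,"grip":45},{"x":4,"y":-100,"z":0,"ax":0,"ay":0,"az":0,"grip":45},{"x":4,"y":-140,"z":0,"ax":0,"ay":0,"az":0,"grip":45},{"x":4,"y":-140,"z":-10,"ax":0,"ay":0,"az":0,"grip":45}]'
python3 - <<'E'
from h import *
d=shot("top","t3");crop(d,140,130,400,280,3,"t3c")
d=shot("wrist","w8")
go((592,50,250),0.0415)
E
```

```text
clock: 5.9
eef_pos: [441.1, 186.9, 138.7]
tool_rot: [-1.571, -0.0, 0.041]
force: [-0.2, -0.0, 0.2]
width: 45.2
clock: 6.4
eef_pos: [447.8, 179.8, 283.0]
tool_rot: [-1.566, -0.009, 0.043]
force: [0.1, 0.3, -0.7]
width: 45.2
xyz 141.2 29.1 -131.2 | rot 0.001 -0.002 0.001 | rot -0.002 3.139 0.001 t=6.5 q=[-0.11  0.36 -0.44  1.92  0.2   0.9  -0.61] w=45.2 pos=[445.7 175.6 278.8] F=[ 0.5 -0.   0. ]
```

View pics/t3c.png

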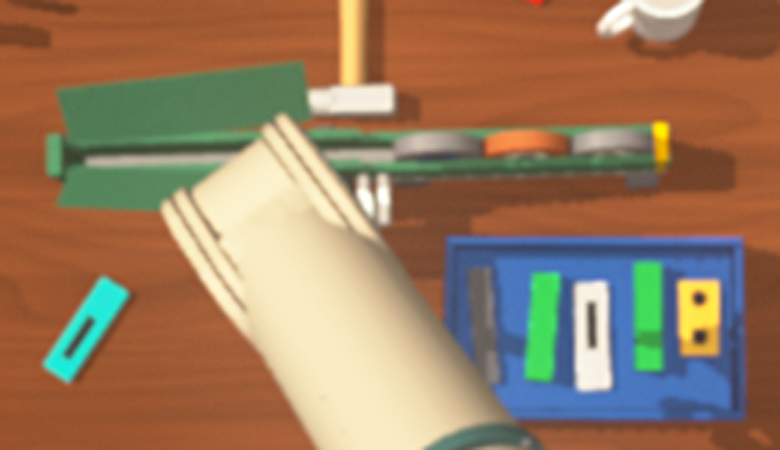

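```bash
python3 - <<'E'
from h import *
d=shot("top"); print("can",plane(d,419,118,130),"mug",plane(d,362,122,90))
go((589,130,200),0.0415)
E
python3 -m jog '[{"x":35,"y":10,"z":-15,"ax":0,"ay":0,"az":0,"grip":45},{"x":75,"y":30,"z":-30,"ax":0,"ay":0,"az":0,"grip":45},{"x":115,"y":50,"z":-45,"ax":0,"ay":0,"az":0,"grip":45},{"x":142,"y":78,"z":-52,"ax":0,"ay":0,"az":0,"grip":45},{"x":142,"y":78,"z":-52,"ax":0,"ay":0,"az":0,"grip":45}]'
python3 - <<'E'
from h import *
import pickle
d=shot("wrist","w9");d=shot("wrist","w9"); pickle.dump(d,open("w9.pkl","wb"))
go((589,130,105),0.0415)
E
```

```text
can [ 745.3612791  -232.13598608  130.        ] mug [748.47448671 -82.46466246  90.        ]
xyz 142.0 77.8 -51.5 | rot 0.001 -0.002 -0.001 | rot 0.001 3.140 0.002 t=6.5 q=[-0.11  0.36 -0.44  1.92  0.2   0.9  -0.61] w=45.1 pos=[445.1 175.9 277.8] F=[-0.1  0.4  0.1]
clock: 7.05
eef_pos: [589.5, 127.7, 193.7]
tool_rot: [-1.573, 0.008, 0.037]
force: [-1.7, -0.5, -0.1]
width: 45.2
xyz 1.7 92.8 -1.0 | rot 0.000 -0.000 -0.006 | rot 0.009 3.141 0.000 t=7.2 q=[-0.03  0.63 -0.37  1.69  0.28  0.88 -0.48] w=45.2 pos=[587.8 130.9 197.8] F=[-0.7  1.3  0.5]
```

View pics/w9.png

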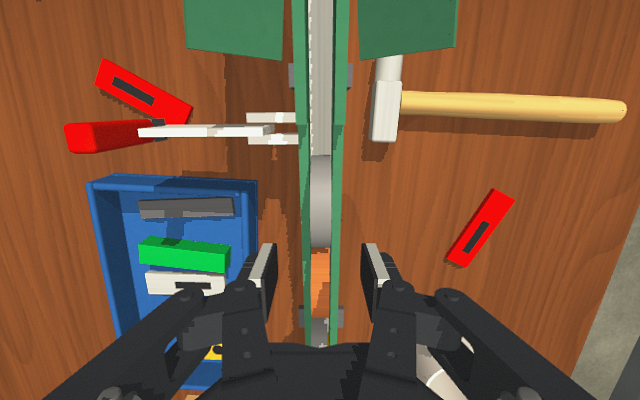

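Run:
```python
from h import *
import pickle
d=pickle.load(open("w9.pkl","rb"))
print(proj(d,(590.4,90,81)))
o,_=ray(d,0,0);print(o)
# silhouette of circle centre (588.7,130,86) r40 in y-z plane
for yc in (120,200):
    c=np.array([597-.0415*yc,-70+yc,62+.12*yc]); a=np.linspace(0,2*np.pi,721)
    P=np.array([proj(d,c+[0,40*np.cos(t),40*np.sin(t)]) for t in a]); print(yc,c,P.min(0),P.max(0),proj(d,c+[0,0,40]))
```

```text
[320.50545322 239.57393051]
[586.23885023 205.98463935 328.06272659]
120 [592.02  50.    76.4 ] [318.91425633 233.88763143] [322.22490671 317.49982214] [320.40604239 299.49061773]
200 [588.7 130.   86. ] [318.60480291 154.20728926] [322.35043022 246.46288941] [320.27024078 216.42615891]
```

```bash
python3 -m jog '[{"x":1.5,"y":30,"z":-1,"ax":0,"ay":0,"az":0,"grip":45},{"x":1.5,"y":60,"z":-1.5,"ax":0,"ay":0,"az":0,"grip":45},{"x":1.5,"y":85,"z":-1.5,"ax":0,"ay":0,"az":0,"grip":45},{"x":1.5,"y":91,"z":-1.5,"ax":0,"ay":0,"az":0,"grip":45},{"x":1.5,"y":91,"z":-1.5,"ax":0,"ay":0,"az":0,"grip":45}]'
python3 - <<'E'
from h import *
shot("wrist","w10")
go((588.7,129.5,106),0.0415)
E
```

```text
clock: 7.65
eef_pos: [590.0, 130.2, 109.5]
tool_rot: [-1.571, 0.001, 0.043]
force: [0.3, 0.4, 0.6]
width: 44.7
xyz -2.4 4.5 -0.8 | rot -0.001 0.001 0.001 | rot 0.002 -3.141 0.001 t=7.7 q=[-0.06  0.75 -0.32  1.75  0.34  0.69 -0.53] w=45.0 pos=[591.1 130.4 110.5] F=[0.7 0.5 0.7]
```

View pics/w10.png

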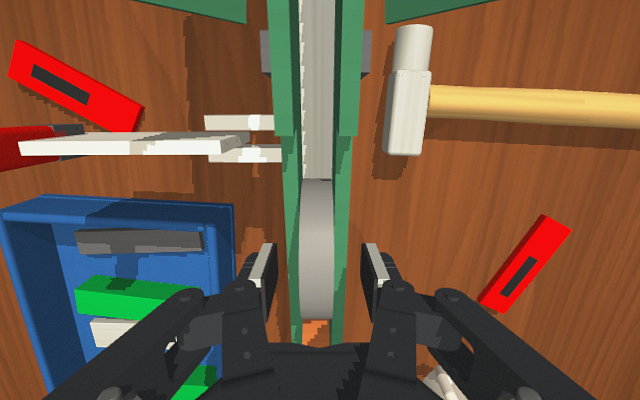

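```bash
python3 -m jog '[{"x":0,"y":0,"z":0,"ax":0,"ay":0,"az":0,"grip":45},{"x":0,"y":0,"z":0,"ax":0,"ay":0,"az":0,"grip":45},{"x":0,"y":0,"z":0,"ax":0,"ay":0,"az":0,"grip":45}]'
python3 - <<'E'
from h import *
go((588.7,129.5,106),0.0415)
E
```

```text
clock: 8.0
eef_pos: [591.7, 129.5, 110.4]
tool_rot: [-1.57, -0.002, 0.041]
force: [0.1, -0.1, 0.1]
width: 45.3
xyz -3.0 4.4 0.1 | rot -0.000 -0.001 0.002 | rot -0.003 3.141 -0.000 t=8.0 q=[-0.06  0.75 -0.32  1.75  0.34  0.69 -0.53] w=45.3 pos=[591.7 129.5 110.4] F=[ 0.1 -0.1  0.1]
```

```bash
python3 -m jog '[{"x":-3,"y":2,"z":0,"ax":0,"ay":0,"az":0,"grip":45},{"x":-3,"y":4,"z":0,"ax":0,"ay":0,"az":0,"grip":45},{"x":-3,"y":4,"z":0,"ax":0,"ay":0,"az":0,"grip":45},{"x":-3,"y":4,"z":0,"ax":0,"ay":0,"az":0,"grip":30},{"x":-3,"y":4,"z":0,"ax":0,"ay":0,"az":0,"grip":22}]'
python3 -m jog '[{"x":0,"y":0,"z":0,"ax":0,"ay":0,"az":0,"grip":8},{"x":0,"y":0,"z":0,"ax":0,"ay":0,"az":0,"grip":8},{"x":0,"y":0,"z":0,"ax":0,"ay":0,"az":0,"grip":8},{"x":0,"y":0,"z":0,"ax":0,"ay":0,"az":0,"grip":8}]'
python3 - <<'E'
from h import *
go((588.7,129.5,106),0.0415)
shot("wrist","w11")
E
```

```text
clock: 8.5
eef_pos: [588.2, 129.2, 105.3]
tool_rot: [-1.571, -0.0, 0.041]
force: [0.1, -0.8, -0.2]
width: 22.0
clock: 8.9
eef_pos: [588.1, 129.2, 105.4]
tool_rot: [-1.571, 0.0, 0.041]
force: [-0.2, 0.5, 2.5]
width: 15.2
xyz 0.6 -0.6 0.3 | rot 0.000 -0.000 -0.000 | rot 0.000 3.141 0.000 t=8.9 q=[-0.06  0.75 -0.32  1.77  0.35  0.68 -0.54] w=15.2 pos=[588.1 129.2 105.4] F=[-0.2  0.5  2.5]
```

View pics/w11.png

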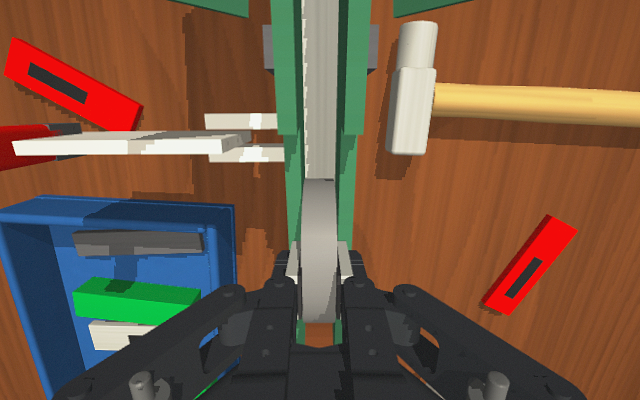

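```bash
python3 -m jog '[{"x":0,"y":-15,"z":0,"ax":0,"ay":0,"az":0,"grip":8},{"x":0,"y":-45,"z":0,"ax":0,"ay":0,"az":0,"grip":8},{"x":0,"y":-80,"z":0,"ax":0,"ay":0,"az":0,"grip":8},{"x":0,"y":-110,"z":0,"ax":0,"ay":0,"az":0,"grip":8},{"x":0,"y":-120,"z":0,"ax":0,"ay":0,"az":0,"grip":8}]'
python3 - <<'E'
from h import *
d=shot("wrist","w12")
go((534.4,-277.2,200),-.0203)
E
```

```text
clock: 9.45
eef_pos: [589.9, 129.9, 229.3]
tool_rot: [-1.569, -0.006, 0.041]
force: [0.7, 0.2, -1.5]
width: 15.0
xyz -72.2 28.2 -404.4 | rot -0.001 0.061 0.006 | rot 0.009 -3.080 0.002 t=9.5 q=[-0.02  0.6  -0.39  1.66  0.27  0.93 -0.47] w=15.5 pos=[589.8 129.8 229.2] F=[ 0.7 -0.5 -0.1]
```

View pics/w12.png

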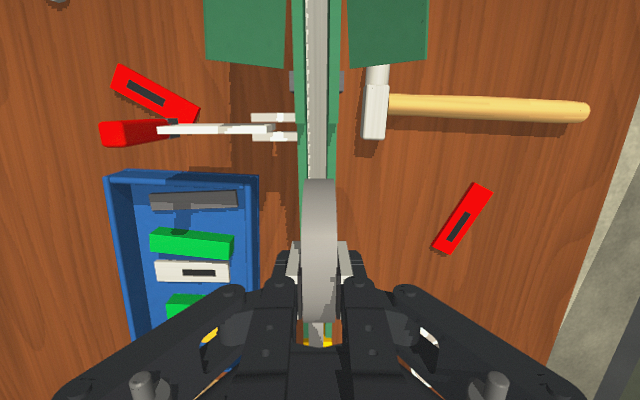

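```bash
cat >> h.py <<'E'
def sil(d,zo,yo=19.4):
    s=read_state();R=toolR();a=np.linspace(0,2*np.pi,1441)
    out=[]
    for xo in (-8,8):
        P=np.array([proj(d,s["eef_pos"]+R.apply([xo,yo+40*np.cos(t),zo+40*np.sin(t)])) for t in a]);out+=[P.min(0).round(1),P.max(0).round(1)]
    return out
E
python3 - <<'E'
from h import *
d=shot("wrist");crop(d,260,160,380,350,4,"w12c")
for z in (-4,0,4):print(z,sil(d,z))
E
```

```text
-4 [array([299.1, 185.2]), array([306.3, 326.3]), array([328.3, 185.1]), array([334.4, 326.2])]
0 [array([298.9, 178.4]), array([306.2, 320.2]), array([328.3, 178.4]), array([334.6, 320.1])]
4 [array([298.7, 171.6]), array([306.2, 314. ]), array([328.4, 171.6]), array([334.7, 313.9])]
```

View pics/w12c.png

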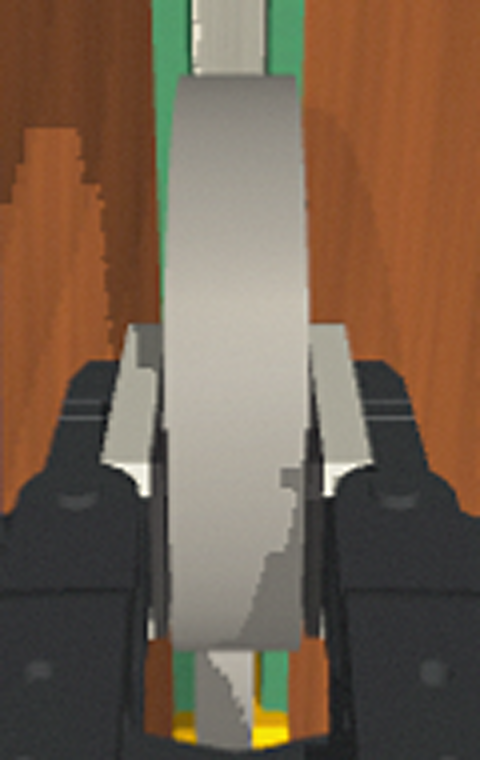

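```bash
python3 -m jog '[{"x":-6,"y":0,"z":-35,"ax":0,"ay":0,"az":0,"grip":8},{"x":-14,"y":0,"z":-80,"ax":0,"ay":0.02,"az":0,"grip":8},{"x":-22,"y":0,"z":-127,"ax":0,"ay":0.04,"az":0,"grip":8},{"x":-31,"y":0,"z":-174,"ax":0,"ay":0.06,"az":0,"grip":8},{"x":-38,"y":0,"z":-215,"ax":0,"ay":0.061,"az":0,"grip":8}]'
python3 -m jog '[{"x":-5,"y":5,"z":-45,"ax":0,"ay":0,"az":0,"grip":8},{"x":-9,"y":10,"z":-92,"ax":0,"ay":0,"az":0,"grip":8},{"x":-14,"y":15,"z":-139,"ax":0,"ay":0,"az":0,"grip":8},{"x":-19,"y":20,"z":-180,"ax":0,"ay":0,"az":0,"grip":8},{"x":-19,"y":25,"z":-188,"ax":0,"ay":0,"az":0,"grip":8}]'
python3 -m jog '[{"x":0,"y":0,"z":0,"ax":0,"ay":0,"az":0,"grip":8},{"x":0,"y":0,"z":0,"ax":0,"ay":0,"az":0,"grip":8},{"x":0,"y":0,"z":0,"ax":0,"ay":0,"az":0,"grip":8}]'
python3 - <<'E'
from h import *
go((534.4,-276.4,130),-.0203)
shot("wrist","w13")
E
```

```text
clock: 10.05
eef_pos: [556.8, -90.0, 223.2]
tool_rot: [-1.571, 0.004, -0.022]
force: [0.0, 0.1, -2.2]
width: 15.4
clock: 10.55
eef_pos: [532.3, -282.1, 197.5]
tool_rot: [-1.574, 0.005, -0.029]
force: [0.9, 0.5, -0.9]
width: 15.1
clock: 10.85
eef_pos: [536.8, -272.2, 200.1]
tool_rot: [-1.569, 0.0, -0.017]
force: [0.2, 0.3, -1.8]
width: 15.1
xyz -2.3 70.1 -4.3 | rot -0.002 0.004 -0.000 | rot -0.000 -3.138 0.002 t=10.8 q=[ 0.65  0.63 -0.37  1.69  0.28  0.87  0.15] w=15.1 pos=[ 536.8 -272.2  200.1] F=[ 0.2  0.3 -1.8]
```

View pics/w13.png

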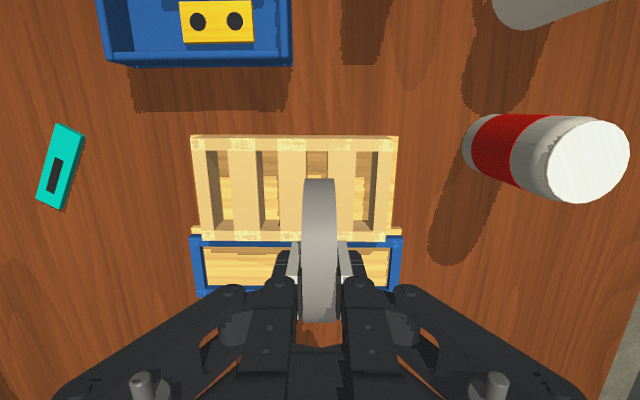

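```bash
python3 -m jog '[{"x":-1,"y":25,"z":-2,"ax":0,"ay":0,"az":0,"grip":8},{"x":-2.3,"y":50,"z":-4.3,"ax":0,"ay":0.004,"az":0,"grip":8},{"x":-2.3,"y":70,"z":-4.3,"ax":0,"ay":0.004,"az":0,"grip":8},{"x":-2.3,"y":74,"z":-4.3,"ax":0,"ay":0.004,"az":0,"grip":8},{"x":-2.3,"y":74,"z":-4.3,"ax":0,"ay":0.004,"az":0,"grip":8}]'
python3 -m jog '[{"x":0,"y":0,"z":0,"ax":0,"ay":0,"az":0,"grip":8},{"x":0,"y":0,"z":0,"ax":0,"ay":0,"az":0,"grip":8},{"x":0,"y":0,"z":0,"ax":0,"ay":0,"az":0,"grip":8}]'
python3 - <<'E'
from h import *
go((534.4,-276.4,69.5),-.0203)
d=shot("wrist","w14");crop(d,200,100,440,290,3,"w14c")
E
```

```text
clock: 11.4
eef_pos: [534.1, -277.8, 126.2]
tool_rot: [-1.57, 0.001, -0.022]
force: [0.6, 0.5, -1.7]
width: 15.2
clock: 11.7
eef_pos: [534.5, -279.2, 127.4]
tool_rot: [-1.572, -0.002, -0.024]
force: [0.9, 0.6, -1.9]
width: 15.0
xyz -0.2 57.9 2.9 | rot 0.001 -0.004 0.002 | rot -0.003 3.138 0.001 t=11.7 q=[ 0.64  0.72 -0.33  1.75  0.33  0.72  0.12] w=15.0 pos=[ 534.5 -279.2  127.4] F=[ 0.9  0.6 -1.9]
```

View pics/w14c.png

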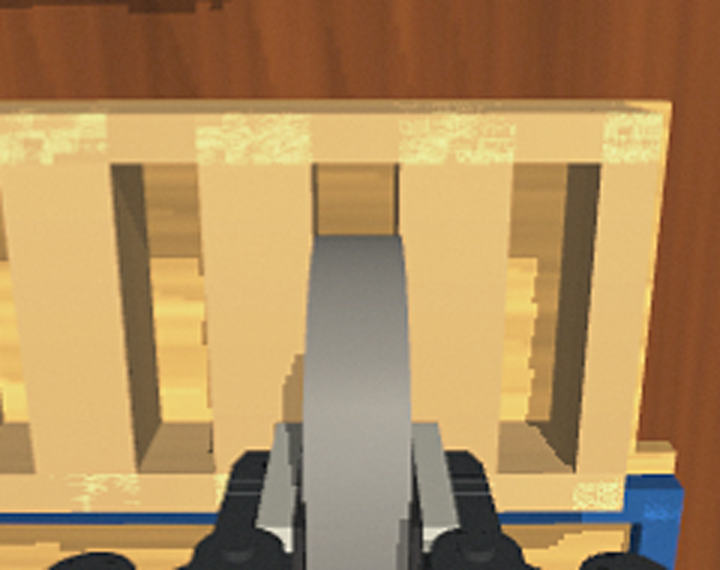

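Run:
```python
from h import *
d=shot("wrist")
for u,v in ((313,162),(400,162),(113,162),(145,472),(212,472),(500,472),(575,472),(600,163),(513,163)): print((u,v),plane(d,200+u/3-.33,100+v/3-.33,44).round(1))
go((534.4,-276.4,69.5),-.0203)
```

```text
(313, 162) [ 524.6 -233.7   44. ]
(400, 162) [ 546.1 -234.3   44. ]
(113, 162) [ 475.  -232.4   44. ]
(145, 472) [ 474.5 -318.3   44. ]
(212, 472) [ 493.1 -318.7   44. ]
(500, 472) [ 573.  -320.8   44. ]
(575, 472) [ 593.9 -321.3   44. ]
(600, 163) [ 595.8 -235.7   44. ]
(513, 163) [ 574.1 -235.2   44. ]
xyz 0.1 57.5 2.8 | rot 0.001 -0.004 0.001 | rot -0.002 3.138 0.001 t=11.8 q=[ 0.64  0.72 -0.32  1.75  0.33  0.72  0.12] w=15.1 pos=[ 534.2 -279.2  127. ] F=[-0.7 -0.6 -1.9]
```

```bash
python3 -m jog '[{"x":0.4,"y":0,"z":3,"ax":0,"ay":-0.004,"az":0,"grip":8},{"x":0.4,"y":10,"z":3,"ax":0,"ay":-0.004,"az":0,"grip":8},{"x":0.4,"y":18,"z":3,"ax":0,"ay":-0.004,"az":0,"grip":8},{"x":0.4,"y":20,"z":3,"ax":0,"ay":-0.004,"az":0,"grip":8},{"x":0.4,"y":20,"z":3,"ax":0,"ay":-0.004,"az":0,"grip":8}]'
python3 - <<'E'
from h import *
go((534.7,-276.2,69.5),-.0203)
E
python3 -m jog '[{"x":0,"y":5,"z":0,"ax":0,"ay":0,"az":0,"grip":8},{"x":0,"y":10,"z":0,"ax":0,"ay":0,"az":0,"grip":8},{"x":0,"y":12,"z":0,"ax":0,"ay":0,"az":0,"grip":8},{"x":0,"y":12,"z":0,"ax":0,"ay":0,"az":0,"grip":8}]'
python3 - <<'E'
from h import *
go((534.7,-276.2,69.5),-.0203)
E
```

```text
clock: 12.3
eef_pos: [533.8, -275.8, 105.4]
tool_rot: [-1.57, 0.002, -0.02]
force: [0.1, -0.7, -1.8]
width: 15.0
xyz 1.0 35.9 -0.4 | rot -0.001 0.000 -0.002 | rot -0.002 -3.141 0.001 t=12.3 q=[ 0.62  0.75 -0.31  1.77  0.34  0.68  0.1 ] w=15.0 pos=[ 533.8 -275.8  105.4] F=[ 0.1 -0.7 -1.8]
clock: 12.7
eef_pos: [534.0, -275.9, 93.9]
tool_rot: [-1.57, 0.001, -0.02]
force: [-0.5, -0.4, -1.6]
width: 15.3
xyz 0.7 24.4 -0.3 | rot -0.000 0.000 -0.001 | rot -0.001 -3.141 0.000 t=12.7 q=[ 0.62  0.77 -0.3   1.77  0.35  0.66  0.1 ] w=15.3 pos=[ 534.  -275.9   93.9] F=[-0.5 -0.4 -1.6]
```

Wheel is in the slot (bottom about z=35); no contact. Continue slowly.

```bash
python3 -m jog '[{"x":0.7,"y":5,"z":0,"ax":0,"ay":0,"az":0,"grip":8},{"x":0.7,"y":10,"z":0,"ax":0,"ay":0,"az":0,"grip":8},{"x":0.7,"y":14,"z":0,"ax":0,"ay":0,"az":0,"grip":8},{"x":0.7,"y":17,"z":0,"ax":0,"ay":0,"az":0,"grip":8},{"x":0.7,"y":17,"z":0,"ax":0,"ay":0,"az":0,"grip":8}]'
python3 -m jog '[{"x":0,"y":1.5,"z":0,"ax":0,"ay":0,"az":0,"grip":8},{"x":0,"y":3,"z":0,"ax":0,"ay":0,"az":0,"grip":8},{"x":0,"y":3,"z":0,"ax":0,"ay":0,"az":0,"grip":8}]'
python3 -m jog '[{"x":0,"y":1.5,"z":0,"ax":0,"ay":0,"az":0,"grip":8},{"x":0,"y":2,"z":0,"ax":0,"ay":0,"az":0,"grip":8},{"x":0,"y":2,"z":0,"ax":0,"ay":0,"az":0,"grip":8}]'
python3 -m jog '[{"x":0,"y":1,"z":0,"ax":0,"ay":0,"az":0,"grip":8},{"x":0,"y":1.5,"z":0,"ax":0,"ay":0,"az":0,"grip":8},{"x":0,"y":1.5,"z":0,"ax":0,"ay":0,"az":0,"grip":8}]'
```

```text
clock: 13.2
eef_pos: [534.6, -275.9, 76.7]
tool_rot: [-1.57, 0.001, -0.02]
force: [-0.3, 0.7, -1.4]
width: 15.1
clock: 13.5
eef_pos: [534.9, -276.0, 74.2]
tool_rot: [-1.571, 0.0, -0.02]
force: [0.1, 0.8, -2.7]
width: 15.0
clock: 13.8
eef_pos: [535.0, -276.0, 72.3]
tool_rot: [-1.571, 0.0, -0.02]
force: [0.2, 0.3, -1.1]
width: 15.1
clock: 14.1
eef_pos: [535.0, -276.0, 70.7]
tool_rot: [-1.571, 0.0, -0.02]
force: [-1.1, 0.1, -1.9]
width: 14.9
```

```bash
python3 -m jog '[{"x":0,"y":0.5,"z":0,"ax":0,"ay":0,"az":0,"grip":8},{"x":0,"y":1,"z":0,"ax":0,"ay":0,"az":0,"grip":8},{"x":0,"y":1,"z":0,"ax":0,"ay":0,"az":0,"grip":8}]'
python3 -m jog '[{"x":0,"y":0.5,"z":0,"ax":0,"ay":0,"az":0,"grip":8},{"x":0,"y":1,"z":0,"ax":0,"ay":0,"az":0,"grip":8},{"x":0,"y":1,"z":0,"ax":0,"ay":0,"az":0,"grip":8}]'
```

```text
clock: 14.4
eef_pos: [535.0, -276.0, 69.7]
tool_rot: [-1.571, 0.0, -0.02]
force: [0.7, 0.3, -0.4]
width: 15.2
clock: 14.7
eef_pos: [535.1, -276.1, 69.1]
tool_rot: [-1.571, -0.0, -0.02]
force: [-0.3, 0.4, 0.6]
width: 15.1
```

```bash
python3 -m jog '[{"x":0,"y":0.3,"z":0,"ax":0,"ay":0,"az":0,"grip":8},{"x":0,"y":0.3,"z":0,"ax":0,"ay":0,"az":0,"grip":20},{"x":0,"y":0.3,"z":0,"ax":0,"ay":0,"az":0,"grip":30},{"x":0,"y":0.3,"z":0,"ax":0,"ay":0,"az":0,"grip":30}]'
python3 -m jog '[{"x":0,"y":-15,"z":0,"ax":0,"ay":0,"az":0,"grip":30},{"x":0,"y":-50,"z":0,"ax":0,"ay":0,"az":0,"grip":40},{"x":0,"y":-95,"z":0,"ax":0,"ay":0,"az":0,"grip":45},{"x":0,"y":-120,"z":5,"ax":0,"ay":0,"az":0,"grip":45},{"x":0,"y":-125,"z":30,"ax":0,"ay":0,"az":0,"grip":45}]'
python3 - <<'E'
from h import *
d=shot("wrist","w15")
go((592,50,200),0.0415)
E
```

```text
clock: 15.1
eef_pos: [535.1, -276.1, 68.4]
tool_rot: [-1.571, -0.0, -0.02]
force: [0.2, -0.7, -1.2]
width: 30.2
clock: 15.6
eef_pos: [537.4, -250.0, 198.3]
tool_rot: [-1.576, -0.007, -0.025]
force: [-0.4, -0.1, -0.7]
width: 44.6
xyz 49.2 -1.7 292.7 | rot -0.001 -0.059 0.006 | rot -0.009 3.082 -0.001 t=15.7 q=[ 0.61  0.61 -0.37  1.74  0.28  0.84  0.1 ] w=45.1 pos=[ 537.7 -241.8  197.7] F=[-0.5  4.6  0.6]
```

View pics/w15.png

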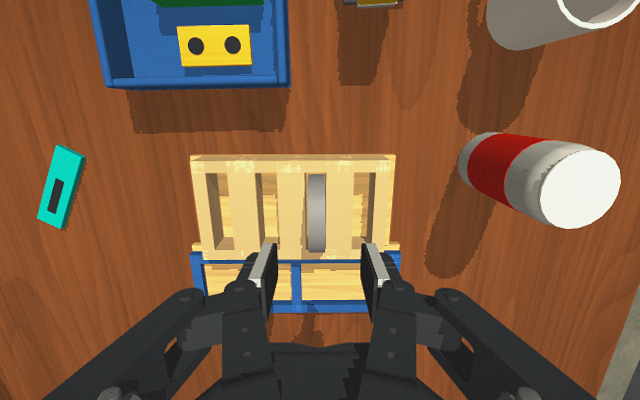

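```bash
python3 -m jog '[{"x":6,"y":0,"z":40,"ax":0,"ay":-0.01,"az":0,"grip":45},{"x":13,"y":0,"z":85,"ax":0,"ay":-0.025,"az":0,"grip":45},{"x":21,"y":0,"z":130,"ax":0,"ay":-0.04,"az":0,"grip":45},{"x":29,"y":0,"z":175,"ax":0,"ay":-0.06,"az":0,"grip":45},{"x":36,"y":0,"z":215,"ax":0,"ay":-0.06,"az":0,"grip":45}]'
python3 -m jog '[{"x":9,"y":5,"z":35,"ax":0,"ay":0,"az":0,"grip":45},{"x":13,"y":10,"z":65,"ax":0,"ay":0,"az":0,"grip":45},{"x":13,"y":20,"z":72,"ax":0,"ay":0,"az":0,"grip":45},{"x":13,"y":20,"z":72,"ax":0,"ay":0,"az":0,"grip":45},{"x":13,"y":20,"z":72,"ax":0,"ay":0,"az":0,"grip":45}]'
python3 - <<'E'
from h import *
d=shot("wrist");go((592,50,96),0.0415)
d=shot("wrist","w16");go((592,50,96),0.0415)
for yc in (40,120):
    c=np.array([597-.0415*yc,-70+yc,62+.12*yc]); a=np.linspace(0,2*np.pi,721)
    P=np.array([proj(d,c+[0,40*np.cos(t),40*np.sin(t)]) for t in a]); print(yc,P.min(0),P.max(0))
E
```

```text
clock: 16.15
eef_pos: [576.2, -29.1, 194.4]
tool_rot: [-1.57, -0.001, 0.042]
force: [0.9, 0.1, 0.6]
width: 44.9
clock: 16.65
eef_pos: [585.7, 38.8, 173.4]
tool_rot: [-1.572, 0.001, 0.039]
force: [0.2, -0.0, -0.4]
width: 45.1
xyz 6.5 77.7 11.6 | rot 0.002 -0.004 -0.000 | rot 0.000 3.138 0.002 t=16.7 q=[ 0.11  0.64 -0.35  1.76  0.3   0.79 -0.35] w=45.3 pos=[586.   38.3 173.7] F=[-0.  -0.7 -0.3]
xyz 6.3 77.8 11.5 | rot 0.001 -0.004 0.000 | rot -0.000 3.137 0.002 t=16.8 q=[ 0.11  0.64 -0.35  1.76  0.3   0.79 -0.35] w=45.0 pos=[586.1  38.3 173.8] F=[ 0.1 -0.1  0.2]
40 [324.07708794 228.68024431] [328.45573916 316.93582867]
120 [324.371166   142.75396912] [329.51944685 241.1499275 ]
```

View pics/w16.png

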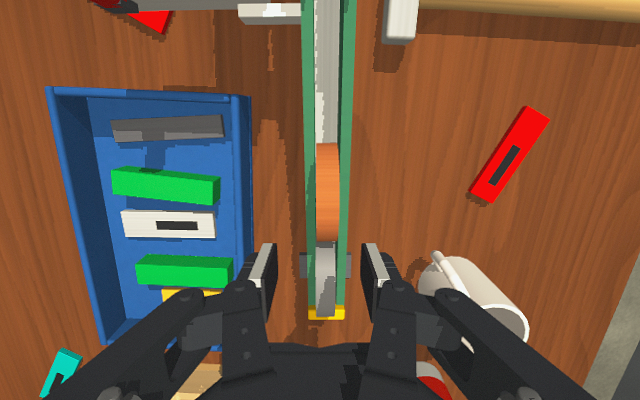

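```bash
python3 -m jog '[{"x":5,"y":0,"z":10,"ax":0,"ay":-0.003,"az":0,"grip":45},{"x":6.2,"y":30,"z":11.5,"ax":0,"ay":-0.004,"az":0,"grip":45},{"x":6.2,"y":60,"z":11.5,"ax":0,"ay":-0.004,"az":0,"grip":45},{"x":6.2,"y":74,"z":11.5,"ax":0,"ay":-0.004,"az":0,"grip":45},{"x":6.2,"y":74,"z":11.5,"ax":0,"ay":-0.004,"az":0,"grip":45}]'
python3 -m jog '[{"x":0,"y":0,"z":0,"ax":0,"ay":0,"az":0,"grip":45},{"x":0,"y":0,"z":0,"ax":0,"ay":0,"az":0,"grip":45}]'
python3 - <<'E'
from h import *
go((592,49.7,96),0.0415)
E
```

```text
clock: 17.25
eef_pos: [590.6, 52.1, 97.8]
tool_rot: [-1.571, 0.004, 0.044]
force: [-0.4, -0.5, 0.8]
width: 45.2
clock: 17.45
eef_pos: [592.9, 52.6, 101.0]
tool_rot: [-1.57, -0.003, 0.044]
force: [-0.3, -1.0, 0.1]
width: 44.8
xyz -1.1 5.0 -2.9 | rot -0.000 0.002 0.003 | rot 0.004 -3.139 0.001 t=17.4 q=[ 0.06  0.75 -0.31  1.79  0.35  0.65 -0.41] w=44.8 pos=[592.9  52.6 101. ] F=[-0.3 -1.   0.1]
```

```bash
python3 -m jog '[{"x":-1,"y":4,"z":-2.5,"ax":0,"ay":0.002,"az":0,"grip":45},{"x":-1,"y":4,"z":-2.5,"ax":0,"ay":0.002,"az":0,"grip":45},{"x":-1,"y":4,"z":-2.5,"ax":0,"ay":0.002,"az":0,"grip":40},{"x":-1,"y":4,"z":-2.5,"ax":0,"ay":0.002,"az":0,"grip":30}]'
python3 - <<'E'
from h import *
go((592,49.7,96),0.0415)
E
```

```text
clock: 17.85
eef_pos: [591.0, 49.9, 95.8]
tool_rot: [-1.571, -0.0, 0.042]
force: [-0.4, 0.2, -1.1]
width: 29.8
xyz 1.0 -0.2 -0.2 | rot -0.000 0.000 0.000 | rot 0.001 -3.141 0.000 t=17.9 q=[ 0.06  0.75 -0.3   1.8   0.35  0.64 -0.41] w=29.8 pos=[591.   49.9  95.8] F=[-0.4  0.2 -1.1]
```

```bash
python3 -m jog '[{"x":1,"y":0,"z":0,"ax":0,"ay":0,"az":0,"grip":22},{"x":1,"y":0,"z":0,"ax":0,"ay":0,"az":0,"grip":8},{"x":1,"y":0,"z":0,"ax":0,"ay":0,"az":0,"grip":8},{"x":1,"y":0,"z":0,"ax":0,"ay":0,"az":0,"grip":8},{"x":1,"y":0,"z":0,"ax":0,"ay":0,"az":0,"grip":8}]'
python3 -m jog '[{"x":0,"y":-15,"z":0,"ax":0,"ay":0,"az":0,"grip":8},{"x":0,"y":-45,"z":0,"ax":0,"ay":0,"az":0,"grip":8},{"x":0,"y":-80,"z":0,"ax":0,"ay":0,"az":0,"grip":8},{"x":0,"y":-110,"z":0,"ax":0,"ay":0,"az":0,"grip":8},{"x":0,"y":-120,"z":0,"ax":0,"ay":0,"az":0,"grip":8}]'
python3 - <<'E'
from h import *
d=shot("wrist","w17");crop(d,260,160,380,350,4,"w17c");print(sil(d,0))
go((484.6,-276,200),-.0203)
E
```

```text
clock: 18.35
eef_pos: [592.3, 50.0, 95.8]
tool_rot: [-1.571, -0.001, 0.042]
force: [0.9, 0.4, 2.4]
width: 14.9
clock: 18.85
eef_pos: [593.1, 50.3, 219.2]
tool_rot: [-1.57, -0.005, 0.042]
force: [-0.3, 0.2, -1.6]
width: 15.1
[array([300.6, 178.8]), array([307.7, 322.4]), array([329.9, 178.8]), array([336.8, 322.4])]
xyz -122.2 18.4 -321.4 | rot -0.000 0.062 0.005 | rot 0.008 -3.079 0.001 t=18.9 q=[ 0.11  0.59 -0.38  1.7   0.27  0.89 -0.34] w=15.2 pos=[593.1  50.2 219.1] F=[-0.3 -0.2 -0.8]
```

View pics/w17c.png

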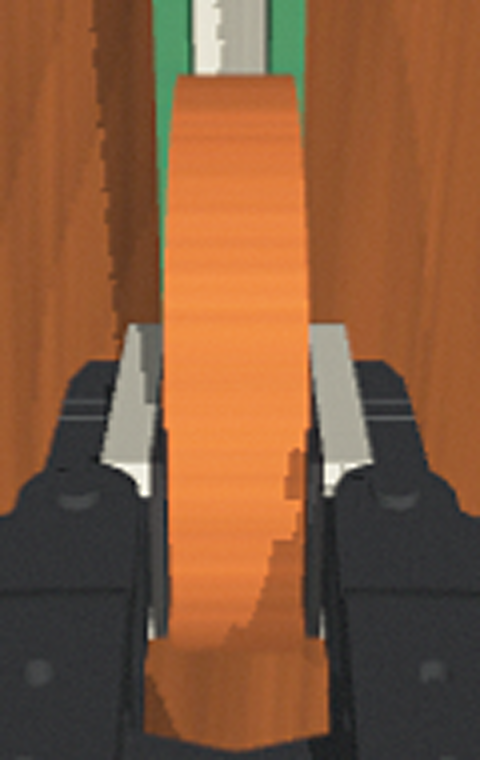

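```bash
python3 -m jog '[{"x":-13,"y":0,"z":-35,"ax":0,"ay":0.01,"az":0,"grip":8},{"x":-29,"y":0,"z":-78,"ax":0,"ay":0.03,"az":0,"grip":8},{"x":-46,"y":0,"z":-122,"ax":0,"ay":0.05,"az":0,"grip":8},{"x":-63,"y":0,"z":-166,"ax":0,"ay":0.061,"az":0,"grip":8},{"x":-76,"y":0,"z":-200,"ax":0,"ay":0.061,"az":0,"grip":8}]'
python3 -m jog '[{"x":-12,"y":5,"z":-38,"ax":0,"ay":0,"az":0,"grip":8},{"x":-25,"y":10,"z":-78,"ax":0,"ay":0,"az":0,"grip":8},{"x":-35,"y":15,"z":-108,"ax":0,"ay":0,"az":0,"grip":8},{"x":-39,"y":18,"z":-118,"ax":0,"ay":0,"az":0,"grip":8},{"x":-39,"y":18,"z":-118,"ax":0,"ay":0,"az":0,"grip":8}]'
python3 -m jog '[{"x":0,"y":0,"z":0,"ax":0,"ay":0,"az":0,"grip":8},{"x":0,"y":0,"z":0,"ax":0,"ay":0,"az":0,"grip":8},{"x":0,"y":0,"z":0,"ax":0,"ay":0,"az":0,"grip":8}]'
python3 - <<'E'
from h import *
go((484.8,-275.4,125),-.0203)
E
```

```text
clock: 19.4
eef_pos: [521.4, -156.2, 213.9]
tool_rot: [-1.571, 0.004, -0.022]
force: [0.4, -1.5, -1.4]
width: 15.2
clock: 19.9
eef_pos: [480.9, -271.6, 195.8]
tool_rot: [-1.57, 0.004, -0.023]
force: [0.5, 0.8, -1.0]
width: 15.5
clock: 20.2
eef_pos: [484.0, -268.6, 197.8]
tool_rot: [-1.57, -0.001, -0.016]
force: [0.4, 0.3, -1.8]
width: 15.0
xyz 0.8 72.7 -6.9 | rot -0.001 0.004 0.001 | rot 0.001 -3.137 0.001 t=20.2 q=[ 0.7   0.57 -0.36  1.83  0.27  0.79  0.18] w=15.0 pos=[ 484.  -268.6  197.8] F=[ 0.4  0.3 -1.8]
```

```bash
python3 -m jog '[{"x":0.8,"y":20,"z":-5,"ax":0,"ay":0.004,"az":0,"grip":8},{"x":0.8,"y":48,"z":-6.9,"ax":0,"ay":0.004,"az":0,"grip":8},{"x":0.8,"y":68,"z":-6.9,"ax":0,"ay":0.004,"az":0,"grip":8},{"x":0.8,"y":73,"z":-6.9,"ax":0,"ay":0.004,"az":0,"grip":8},{"x":0.8,"y":73,"z":-6.9,"ax":0,"ay":0.004,"az":0,"grip":8}]'
python3 -m jog '[{"x":0,"y":0,"z":0,"ax":0,"ay":0,"az":0,"grip":8},{"x":0,"y":0,"z":0,"ax":0,"ay":0,"az":0,"grip":8},{"x":0,"y":0,"z":0,"ax":0,"ay":0,"az":0,"grip":8}]'
python3 - <<'E'
from h import *
d=shot("wrist","w18");crop(d,200,100,440,290,3,"w18c")
go((484.8,-275.4,105),-.0203)
E
```

```text
clock: 20.7
eef_pos: [483.9, -276.3, 124.2]
tool_rot: [-1.57, 0.001, -0.022]
force: [1.3, -0.2, -1.6]
width: 15.1
clock: 21.0
eef_pos: [484.4, -277.5, 125.5]
tool_rot: [-1.572, -0.002, -0.023]
force: [0.7, 0.1, -1.7]
width: 15.2
xyz 0.5 20.3 2.1 | rot 0.001 -0.003 0.001 | rot -0.002 3.139 0.001 t=21.1 q=[ 0.67  0.67 -0.31  1.88  0.33  0.64  0.14] w=15.2 pos=[ 484.2 -277.5  125.3] F=[-0.3 -0.7 -1.6]
```

View pics/w18c.png

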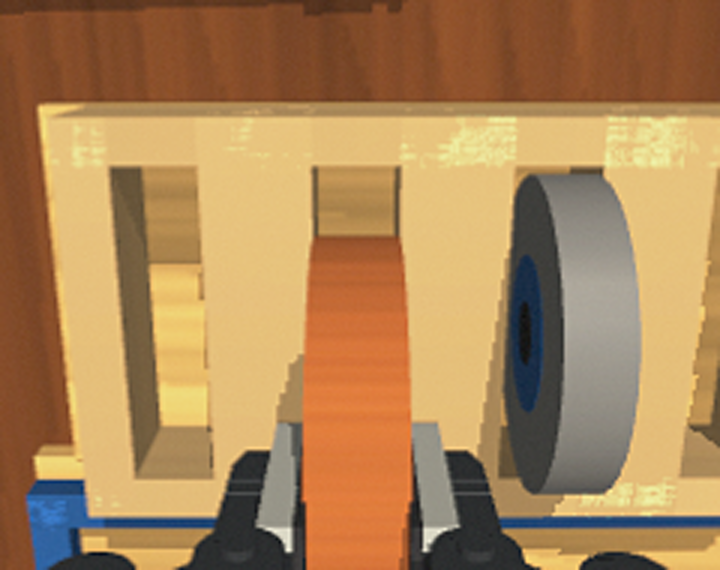

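Wheel 3 (blue label) stands in slot 3; the brown one is centred over slot 2. Lower.

```bash
python3 -m jog '[{"x":0.5,"y":0,"z":2,"ax":0,"ay":-0.003,"az":0,"grip":8},{"x":0.5,"y":10,"z":2,"ax":0,"ay":-0.003,"az":0,"grip":8},{"x":0.5,"y":18,"z":2,"ax":0,"ay":-0.003,"az":0,"grip":8},{"x":0.5,"y":20,"z":2,"ax":0,"ay":-0.003,"az":0,"grip":8},{"x":0.5,"y":20,"z":2,"ax":0,"ay":-0.003,"az":0,"grip":8}]'
python3 - <<'E'
from h import *
go((484.8,-275.4,69.5),-.0203)
E
python3 -m jog '[{"x":0.3,"y":5,"z":0,"ax":0,"ay":0,"az":0,"grip":8},{"x":0.5,"y":10,"z":0,"ax":0,"ay":0,"az":0,"grip":8},{"x":0.5,"y":12,"z":0,"ax":0,"ay":0,"az":0,"grip":8},{"x":0.5,"y":12,"z":0,"ax":0,"ay":0,"az":0,"grip":8}]'
python3 - <<'E'
from h import *
go((484.8,-275.4,69.5),-.0203)
E
```

```text
clock: 21.55
eef_pos: [483.8, -275.0, 103.6]
tool_rot: [-1.57, 0.001, -0.02]
force: [0.4, 0.2, -1.6]
width: 15.3
xyz 1.1 34.1 -0.4 | rot -0.001 0.000 -0.001 | rot -0.002 -3.141 0.001 t=21.6 q=[ 0.66  0.7  -0.3   1.89  0.34  0.6   0.12] w=15.3 pos=[ 483.8 -275.   103.6] F=[ 0.4  0.2 -1.6]
clock: 21.95
eef_pos: [484.5, -275.1, 92.1]
tool_rot: [-1.57, 0.001, -0.02]
force: [1.0, 0.1, -2.9]
width: 14.9
xyz 0.3 22.6 -0.3 | rot -0.000 0.000 -0.001 | rot -0.001 -3.141 0.001 t=21.9 q=[ 0.65  0.72 -0.29  1.9   0.35  0.57  0.11] w=14.9 pos=[ 484.5 -275.1   92.1] F=[ 1.   0.1 -2.9]
```

```bash
python3 -m jog '[{"x":0.2,"y":5,"z":0,"ax":0,"ay":0,"az":0,"grip":8},{"x":0.2,"y":10,"z":0,"ax":0,"ay":0,"az":0,"grip":8},{"x":0.2,"y":14,"z":0,"ax":0,"ay":0,"az":0,"grip":8},{"x":0.2,"y":17,"z":0,"ax":0,"ay":0,"az":0,"grip":8},{"x":0.2,"y":17,"z":0,"ax":0,"ay":0,"az":0,"grip":8}]'
python3 -m jog '[{"x":0,"y":1.5,"z":0,"ax":0,"ay":0,"az":0,"grip":8},{"x":0,"y":3,"z":0,"ax":0,"ay":0,"az":0,"grip":8},{"x":0,"y":3,"z":0,"ax":0,"ay":0,"az":0,"grip":8}]'
python3 -m jog '[{"x":0,"y":1,"z":0,"ax":0,"ay":0,"az":0,"grip":8},{"x":0,"y":1.5,"z":0,"ax":0,"ay":0,"az":0,"grip":8},{"x":0,"y":1.5,"z":0,"ax":0,"ay":0,"az":0,"grip":8}]'
python3 -m jog '[{"x":0,"y":0.5,"z":0,"ax":0,"ay":0,"az":0,"grip":8},{"x":0,"y":1,"z":0,"ax":0,"ay":0,"az":0,"grip":8},{"x":0,"y":1,"z":0,"ax":0,"ay":0,"az":0,"grip":8}]'
```

```text
clock: 22.45
eef_pos: [484.7, -275.1, 75.0]
tool_rot: [-1.57, 0.001, -0.02]
force: [-0.7, 1.1, -2.4]
width: 15.2
clock: 22.75
eef_pos: [485.0, -275.3, 72.4]
tool_rot: [-1.571, 0.0, -0.02]
force: [0.0, 0.4, -2.6]
width: 15.2
clock: 23.05
eef_pos: [485.0, -275.3, 71.0]
tool_rot: [-1.571, 0.0, -0.02]
force: [1.0, -0.4, -0.8]
width: 15.0
clock: 23.35
eef_pos: [485.0, -275.3, 70.0]
tool_rot: [-1.571, 0.0, -0.02]
force: [0.6, -0.7, -0.5]
width: 15.5
```

```bash
python3 -m jog '[{"x":0,"y":0.5,"z":0,"ax":0,"ay":0,"az":0,"grip":8},{"x":0,"y":0.9,"z":0,"ax":0,"ay":0,"az":0,"grip":8},{"x":0,"y":0.9,"z":0,"ax":0,"ay":0,"az":0,"grip":8}]'
python3 -m jog '[{"x":0,"y":0.4,"z":0,"ax":0,"ay":0,"az":0,"grip":8},{"x":0,"y":0.4,"z":0,"ax":0,"ay":0,"az":0,"grip":8}]'
```

```text
clock: 23.65
eef_pos: [485.0, -275.3, 69.1]
tool_rot: [-1.571, -0.0, -0.02]
force: [0.3, -0.6, -1.7]
width: 15.2
clock: 23.85
eef_pos: [485.0, -275.3, 69.0]
tool_rot: [-1.571, -0.0, -0.02]
force: [-1.2, 0.2, 2.0]
width: 15.1
```

Contact. Release and go for the last wheel.

```bash
python3 -m jog '[{"x":0,"y":0,"z":0,"ax":0,"ay":0,"az":0,"grip":18},{"x":0,"y":0,"z":0,"ax":0,"ay":0,"az":0,"grip":26},{"x":0,"y":0,"z":0,"ax":0,"ay":0,"az":0,"grip":26}]'
python3 -m jog '[{"x":0,"y":-15,"z":0,"ax":0,"ay":0,"az":0,"grip":26},{"x":0,"y":-50,"z":0,"ax":0,"ay":0,"az":0,"grip":26},{"x":0,"y":-90,"z":0,"ax":0,"ay":0,"az":0,"grip":45},{"x":5,"y":-118,"z":10,"ax":0,"ay":0,"az":0,"grip":45},{"x":15,"y":-125,"z":40,"ax":0,"ay":0,"az":0,"grip":45}]'
python3 -m jog '[{"x":20,"y":0,"z":40,"ax":0,"ay":-0.02,"az":0,"grip":45},{"x":40,"y":0,"z":83,"ax":0,"ay":-0.04,"az":0,"grip":45},{"x":60,"y":0,"z":126,"ax":0,"ay":-0.06,"az":0,"grip":45},{"x":80,"y":0,"z":165,"ax":0,"ay":-0.06,"az":0,"grip":45},{"x":90,"y":0,"z":190,"ax":0,"ay":-0.06,"az":0,"grip":45}]'
python3 -m jog '[{"x":0,"y":0,"z":0,"ax":0,"ay":0,"az":0,"grip":45},{"x":0,"y":0,"z":0,"ax":0,"ay":0,"az":0,"grip":45},{"x":0,"y":0,"z":0,"ax":0,"ay":0,"az":0,"grip":45}]'
python3 - <<'E'
from h import *
go((595.3,-30,86),0.0415)
d=shot("wrist","w19")
for yc in (40,):
    c=np.array([597-.0415*yc,-70+yc,62+.12*yc]); a=np.linspace(0,2*np.pi,721)
    P=np.array([proj(d,c+[0,40*np.cos(t),40*np.sin(t)]) for t in a]); print(yc,P.min(0),P.max(0))
E
```

```text
clock: 24.15
eef_pos: [485.1, -275.3, 68.7]
tool_rot: [-1.571, -0.0, -0.02]
force: [-0.5, 0.2, -1.4]
width: 26.1
clock: 24.65
eef_pos: [501.8, -239.5, 197.0]
tool_rot: [-1.575, -0.005, -0.026]
force: [0.4, -0.1, -0.5]
width: 44.8
clock: 25.15
eef_pos: [596.2, -42.9, 194.0]
tool_rot: [-1.569, -0.002, 0.044]
force: [-0.1, 0.6, 0.1]
width: 44.9
clock: 25.45
eef_pos: [593.9, -49.3, 193.5]
tool_rot: [-1.572, 0.001, 0.038]
force: [0.6, -0.8, -0.0]
width: 44.9
xyz 2.2 107.4 19.4 | rot 0.001 -0.004 -0.001 | rot 0.002 3.138 0.002 t=25.4 q=[ 0.26  0.63 -0.36  1.72  0.28  0.85 -0.19] w=44.9 pos=[593.9 -49.3 193.5] F=[ 0.6 -0.8 -0. ]
40 [319.54807416 130.19681933] [323.15981945 219.05431869]
```

View pics/w19.png

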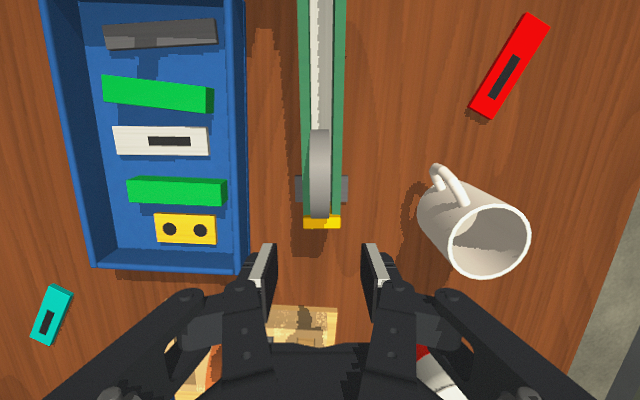

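```bash
python3 -m jog '[{"x":2,"y":10,"z":18,"ax":0,"ay":-0.004,"az":0,"grip":45},{"x":2,"y":45,"z":19.5,"ax":0,"ay":-0.004,"az":0,"grip":45},{"x":2,"y":80,"z":19.5,"ax":0,"ay":-0.004,"az":0,"grip":45},{"x":2,"y":100,"z":19.5,"ax":0,"ay":-0.004,"az":0,"grip":45},{"x":2,"y":103,"z":19.5,"ax":0,"ay":-0.004,"az":0,"grip":45}]'
python3 -m jog '[{"x":0,"y":0,"z":0,"ax":0,"ay":0,"az":0,"grip":45},{"x":0,"y":0,"z":0,"ax":0,"ay":0,"az":0,"grip":45},{"x":0,"y":0,"z":0,"ax":0,"ay":0,"az":0,"grip":45}]'
python3 - <<'E'
from h import *
go((595.3,-30.2,86.2),0.0415)
E
```

```text
clock: 26.0
eef_pos: [593.4, -29.7, 88.1]
tool_rot: [-1.571, 0.006, 0.042]
force: [0.3, -1.0, 0.0]
width: 45.2
clock: 26.3
eef_pos: [596.8, -28.2, 92.2]
tool_rot: [-1.571, -0.003, 0.043]
force: [-0.2, 0.2, 0.3]
width: 44.9
xyz -1.6 6.0 -2.0 | rot 0.000 0.002 0.003 | rot 0.004 -3.140 -0.000 t=26.3 q=[ 0.19  0.76 -0.3   1.79  0.35  0.64 -0.27] w=44.9 pos=[596.8 -28.2  92.2] F=[-0.2  0.2  0.3]
```

```bash
python3 -m jog '[{"x":-1.3,"y":3,"z":-2,"ax":0,"ay":0.002,"az":0,"grip":45},{"x":-1.3,"y":5.5,"z":-2,"ax":0,"ay":0.002,"az":0,"grip":45},{"x":-1.3,"y":5.5,"z":-2,"ax":0,"ay":0.002,"az":0,"grip":40},{"x":-1.3,"y":5.5,"z":-2,"ax":0,"ay":0.002,"az":0,"grip":30}]'
python3 - <<'E'
from h import *
go((595.3,-30.2,86.2),0.0415)
E
```

```text
clock: 26.7
eef_pos: [594.6, -29.9, 85.2]
tool_rot: [-1.571, 0.0, 0.042]
force: [0.5, 0.1, 0.3]
width: 30.1
xyz 0.7 -1.0 -0.3 | rot -0.000 0.001 -0.000 | rot -0.000 -3.141 0.000 t=26.7 q=[ 0.19  0.77 -0.3   1.79  0.35  0.63 -0.28] w=30.1 pos=[594.6 -29.9  85.2] F=[0.5 0.1 0.3]
```

```bash
python3 -m jog '[{"x":0.7,"y":-1,"z":0,"ax":0,"ay":0,"az":0,"grip":22},{"x":0.7,"y":-1,"z":0,"ax":0,"ay":0,"az":0,"grip":8},{"x":0.7,"y":-1,"z":0,"ax":0,"ay":0,"az":0,"grip":8},{"x":0.7,"y":-1,"z":0,"ax":0,"ay":0,"az":0,"grip":8},{"x":0.7,"y":-1,"z":0,"ax":0,"ay":0,"az":0,"grip":8}]'
python3 -m jog '[{"x":0,"y":-15,"z":0,"ax":0,"ay":0,"az":0,"grip":8},{"x":0,"y":-45,"z":0,"ax":0,"ay":0,"az":0,"grip":8},{"x":0,"y":-80,"z":0,"ax":0,"ay":0,"az":0,"grip":8},{"x":0,"y":-110,"z":0,"ax":0,"ay":0,"az":0,"grip":8},{"x":0,"y":-120,"z":0,"ax":0,"ay":0,"az":0,"grip":8}]'
python3 - <<'E'
from h import *
d=shot("wrist","w20");crop(d,260,160,380,350,4,"w20c");print(sil(d,0))
go((435,-274.3,200),-.0203)
E
```

```text
clock: 27.2
eef_pos: [595.8, -29.8, 86.5]
tool_rot: [-1.571, -0.001, 0.042]
force: [1.4, -0.2, 1.9]
width: 15.2
clock: 27.7
eef_pos: [596.6, -29.7, 209.9]
tool_rot: [-1.571, -0.005, 0.042]
force: [0.3, -1.1, -1.6]
width: 15.1
[array([300.7, 178.9]), array([307.7, 322.5]), array([330. , 178.9]), array([336.9, 322.5])]
xyz -171.7 9.1 -237.5 | rot 0.000 0.062 0.005 | rot 0.008 -3.080 -0.001 t=27.8 q=[ 0.24  0.61 -0.37  1.7   0.27  0.88 -0.21] w=15.3 pos=[596.6 -29.8 209.8] F=[ 0.3  0.1 -1.2]
```

View pics/w20c.png

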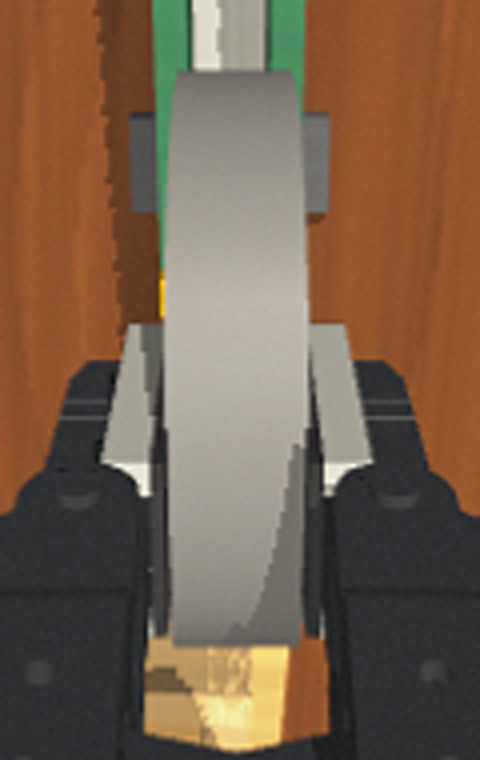

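```bash
python3 -m jog '[{"x":-22,"y":0,"z":-30,"ax":0,"ay":0.01,"az":0,"grip":8},{"x":-48,"y":0,"z":-65,"ax":0,"ay":0.03,"az":0,"grip":8},{"x":-74,"y":0,"z":-101,"ax":0,"ay":0.05,"az":0,"grip":8},{"x":-100,"y":0,"z":-137,"ax":0,"ay":0.061,"az":0,"grip":8},{"x":-120,"y":0,"z":-165,"ax":0,"ay":0.061,"az":0,"grip":8}]'
python3 -m jog '[{"x":-20,"y":3,"z":-30,"ax":0,"ay":0,"az":0,"grip":8},{"x":-38,"y":6,"z":-58,"ax":0,"ay":0,"az":0,"grip":8},{"x":-47,"y":9,"z":-74,"ax":0,"ay":0,"az":0,"grip":8},{"x":-47,"y":9,"z":-76,"ax":0,"ay":0,"az":0,"grip":8},{"x":-47,"y":9,"z":-76,"ax":0,"ay":0,"az":0,"grip":8}]'
python3 -m jog '[{"x":0,"y":0,"z":0,"ax":0,"ay":0,"az":0,"grip":8},{"x":0,"y":0,"z":0,"ax":0,"ay":0,"az":0,"grip":8},{"x":0,"y":0,"z":0,"ax":0,"ay":0,"az":0,"grip":8}]'
python3 - <<'E'
from h import *
go((434.9,-274.9,125),-.0203)
E
```

```text
clock: 28.25
eef_pos: [478.9, -202.0, 204.7]
tool_rot: [-1.571, 0.004, -0.021]
force: [0.3, -0.2, -2.1]
width: 15.0
clock: 28.75
eef_pos: [433.4, -274.5, 196.4]
tool_rot: [-1.569, 0.001, -0.02]
force: [-0.4, -0.2, -2.0]
width: 15.2
clock: 29.05
eef_pos: [434.5, -273.8, 197.3]
tool_rot: [-1.57, -0.0, -0.017]
force: [-0.0, 0.6, -1.7]
width: 15.0
xyz 0.4 72.3 -1.1 | rot -0.000 0.003 0.000 | rot 0.000 -3.138 0.001 t=29.1 q=[ 0.76  0.52 -0.37  1.94  0.27  0.74  0.22] w=15.0 pos=[ 434.5 -273.8  197.3] F=[-0.   0.6 -1.7]
```

```bash
python3 -m jog '[{"x":0.4,"y":20,"z":-1,"ax":0,"ay":0.003,"az":0,"grip":8},{"x":0.4,"y":48,"z":-1,"ax":0,"ay":0.003,"az":0,"grip":8},{"x":0.4,"y":68,"z":-1,"ax":0,"ay":0.003,"az":0,"grip":8},{"x":0.4,"y":72,"z":-1,"ax":0,"ay":0.003,"az":0,"grip":8},{"x":0.4,"y":72,"z":-1,"ax":0,"ay":0.003,"az":0,"grip":8}]'
python3 -m jog '[{"x":0,"y":0,"z":0,"ax":0,"ay":0,"az":0,"grip":8},{"x":0,"y":0,"z":0,"ax":0,"ay":0,"az":0,"grip":8},{"x":0,"y":0,"z":0,"ax":0,"ay":0,"az":0,"grip":8}]'
python3 - <<'E'
from h import *
d=shot("wrist","w21");crop(d,200,100,440,290,3,"w21c")
go((434.9,-274.9,105),-.0203)
E
```

```text
clock: 29.55
eef_pos: [434.4, -275.3, 125.0]
tool_rot: [-1.57, 0.001, -0.021]
force: [-0.9, -0.6, -1.8]
width: 14.5
clock: 29.85
eef_pos: [434.8, -276.2, 126.1]
tool_rot: [-1.572, -0.002, -0.022]
force: [0.4, 0.7, -1.7]
width: 15.1
xyz 0.2 21.0 1.3 | rot 0.001 -0.002 0.001 | rot -0.002 3.140 0.001 t=29.9 q=[ 0.72  0.63 -0.31  1.99  0.34  0.57  0.16] w=15.1 pos=[ 434.7 -276.2  126. ] F=[ 0.1  0.3 -1.7]
```

View pics/w21c.png

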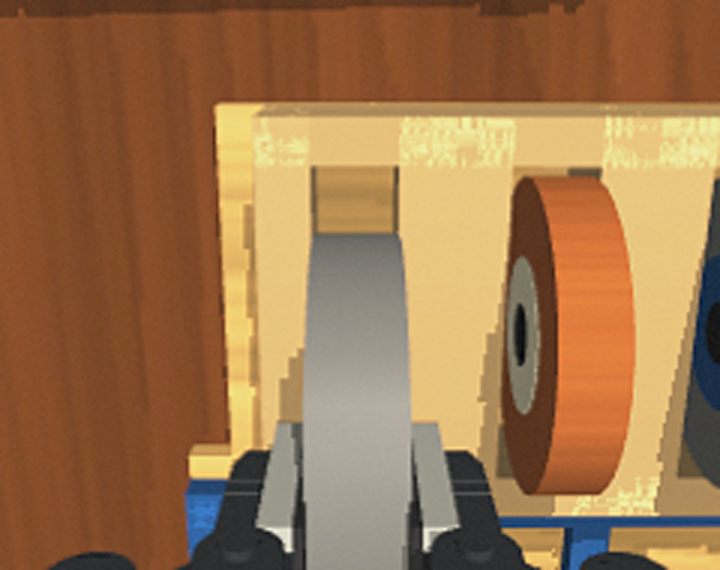

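Centred over slot 1, others seated. Lower.

```bash
python3 -m jog '[{"x":0.2,"y":0,"z":1.2,"ax":0,"ay":-0.002,"az":0,"grip":8},{"x":0.2,"y":10,"z":1.2,"ax":0,"ay":-0.002,"az":0,"grip":8},{"x":0.2,"y":18,"z":1.2,"ax":0,"ay":-0.002,"az":0,"grip":8},{"x":0.2,"y":20,"z":1.2,"ax":0,"ay":-0.002,"az":0,"grip":8},{"x":0.2,"y":20,"z":1.2,"ax":0,"ay":-0.002,"az":0,"grip":8}]'
python3 -m jog '[{"x":0.5,"y":5,"z":0,"ax":0,"ay":0,"az":0,"grip":8},{"x":0.5,"y":10,"z":0,"ax":0,"ay":0,"az":0,"grip":8},{"x":0.5,"y":12,"z":0,"ax":0,"ay":0,"az":0,"grip":8},{"x":0.5,"y":12,"z":0,"ax":0,"ay":0,"az":0,"grip":8}]'
python3 - <<'E'
from h import *
go((434.9,-274.9,69.5),-.0203)
E
```

```text
clock: 30.4
eef_pos: [434.0, -274.4, 104.4]
tool_rot: [-1.57, 0.002, -0.02]
force: [-0.4, 0.4, -1.3]
width: 15.0
clock: 30.8
eef_pos: [434.8, -274.6, 92.8]
tool_rot: [-1.57, 0.001, -0.02]
force: [0.5, -0.1, -1.8]
width: 15.0
xyz 0.2 23.3 -0.3 | rot -0.000 0.000 -0.001 | rot -0.001 -3.141 0.001 t=30.8 q=[ 0.69  0.68 -0.27  2.01  0.37  0.49  0.13] w=15.0 pos=[ 434.8 -274.6   92.8] F=[ 0.5 -0.1 -1.8]
```

```bash
python3 -m jog '[{"x":0.2,"y":5,"z":0,"ax":0,"ay":0,"az":0,"grip":8},{"x":0.2,"y":10,"z":0,"ax":0,"ay":0,"az":0,"grip":8},{"x":0.2,"y":14,"z":0,"ax":0,"ay":0,"az":0,"grip":8},{"x":0.2,"y":17,"z":0,"ax":0,"ay":0,"az":0,"grip":8},{"x":0.2,"y":17,"z":0,"ax":0,"ay":0,"az":0,"grip":8}]'
python3 -m jog '[{"x":0,"y":1.5,"z":0,"ax":0,"ay":0,"az":0,"grip":8},{"x":0,"y":3,"z":0,"ax":0,"ay":0,"az":0,"grip":8},{"x":0,"y":3,"z":0,"ax":0,"ay":0,"az":0,"grip":8}]'
python3 -m jog '[{"x":0,"y":1,"z":0,"ax":0,"ay":0,"az":0,"grip":8},{"x":0,"y":1.5,"z":0,"ax":0,"ay":0,"az":0,"grip":8},{"x":0,"y":1.5,"z":0,"ax":0,"ay":0,"az":0,"grip":8}]'
python3 -m jog '[{"x":0,"y":0.5,"z":0,"ax":0,"ay":0,"az":0,"grip":8},{"x":0,"y":1,"z":0,"ax":0,"ay":0,"az":0,"grip":8},{"x":0,"y":1,"z":0,"ax":0,"ay":0,"az":0,"grip":8}]'
```

```text
clock: 31.3
eef_pos: [434.9, -274.5, 75.7]
tool_rot: [-1.57, 0.001, -0.02]
force: [-1.5, -0.1, -1.1]
width: 15.1
clock: 31.6
eef_pos: [435.2, -274.7, 73.1]
tool_rot: [-1.571, 0.0, -0.02]
force: [-0.5, 0.5, -1.2]
width: 15.3
clock: 31.9
eef_pos: [435.2, -274.7, 71.7]
tool_rot: [-1.571, -0.0, -0.02]
force: [0.4, 0.4, -2.0]
width: 15.4
clock: 32.2
eef_pos: [435.1, -274.7, 70.7]
tool_rot: [-1.571, 0.0, -0.02]
force: [0.1, -0.3, -2.2]
width: 15.0
```

```bash
python3 -m jog '[{"x":0,"y":0.5,"z":0,"ax":0,"ay":0,"az":0,"grip":8},{"x":0,"y":1,"z":0,"ax":0,"ay":0,"az":0,"grip":8},{"x":0,"y":1,"z":0,"ax":0,"ay":0,"az":0,"grip":8}]'
python3 -m jog '[{"x":0,"y":0.4,"z":0,"ax":0,"ay":0,"az":0,"grip":8},{"x":0,"y":0.8,"z":0,"ax":0,"ay":0,"az":0,"grip":8},{"x":0,"y":0.8,"z":0,"ax":0,"ay":0,"az":0,"grip":8}]'
```

```text
clock: 32.5
eef_pos: [435.2, -274.7, 69.7]
tool_rot: [-1.571, 0.0, -0.02]
force: [-0.1, -0.5, -2.0]
width: 15.0
clock: 32.8
eef_pos: [435.3, -274.7, 69.3]
tool_rot: [-1.571, -0.0, -0.02]
force: [-0.6, -0.1, 4.5]
width: 15.0
```

```bash
python3 -m jog '[{"x":0,"y":0,"z":0,"ax":0,"ay":0,"az":0,"grip":18},{"x":0,"y":0,"z":0,"ax":0,"ay":0,"az":0,"grip":26},{"x":0,"y":0,"z":0,"ax":0,"ay":0,"az":0,"grip":26}]'
python3 -m jog '[{"x":0,"y":-15,"z":0,"ax":0,"ay":0,"az":0,"grip":26},{"x":0,"y":-50,"z":0,"ax":0,"ay":0,"az":0,"grip":26},{"x":0,"y":-90,"z":0,"ax":0,"ay":0,"az":0,"grip":45},{"x":0,"y":-130,"z":10,"ax":0,"ay":0,"az":0,"grip":45},{"x":0,"y":-150,"z":40,"ax":0,"ay":0,"az":0,"grip":45}]'
python3 -m jog '[{"x":0,"y":0,"z":45,"ax":0,"ay":-0.02,"az":0,"grip":50},{"x":0,"y":0,"z":90,"ax":0,"ay":-0.04,"az":0,"grip":50},{"x":0,"y":0,"z":135,"ax":0,"ay":-0.06,"az":0,"grip":50},{"x":0,"y":0,"z":182,"ax":0,"ay":-0.06,"az":0,"grip":50},{"x":0,"y":0,"z":220,"ax":0,"ay":-0.06,"az":0,"grip":50}]'
python3 -m jog '[{"x":4,"y":0,"z":40,"ax":0,"ay":0,"az":0,"grip":50},{"x":6,"y":0,"z":85,"ax":0,"ay":0,"az":0,"grip":50},{"x":8,"y":0,"z":130,"ax":0,"ay":0,"az":0,"grip":50},{"x":8,"y":0,"z":150,"ax":0,"ay":0,"az":0,"grip":50},{"x":8,"y":0,"z":150,"ax":0,"ay":0,"az":0,"grip":50}]'
python3 - <<'E'
from h import *
d=shot("wrist");d=shot("wrist");d=shot("wrist","w22")
go((443.2,185.5,190),0.0415)
E
```

```text
clock: 33.1
eef_pos: [435.3, -274.7, 68.9]
tool_rot: [-1.571, -0.0, -0.02]
force: [-0.4, 0.7, -0.4]
width: 26.0
clock: 33.6
eef_pos: [437.2, -237.6, 221.9]
tool_rot: [-1.574, -0.005, -0.025]
force: [1.3, 0.6, 0.7]
width: 45.4
clock: 34.1
eef_pos: [440.2, -12.2, 219.1]
tool_rot: [-1.57, -0.001, 0.041]
force: [1.6, 0.7, 0.3]
width: 49.9
clock: 34.6
eef_pos: [442.1, 139.4, 219.1]
tool_rot: [-1.569, -0.001, 0.046]
force: [0.6, -0.3, -0.3]
width: 50.0
xyz 2.9 28.6 51.3 | rot 0.001 -0.003 -0.001 | rot 0.001 3.139 0.002 t=34.8 q=[-0.04  0.43 -0.43  2.04  0.26  0.73 -0.6 ] w=50.1 pos=[442.3 134.1 218.7] F=[ 0.6 -0.1 -0.2]
```

View pics/w22.png

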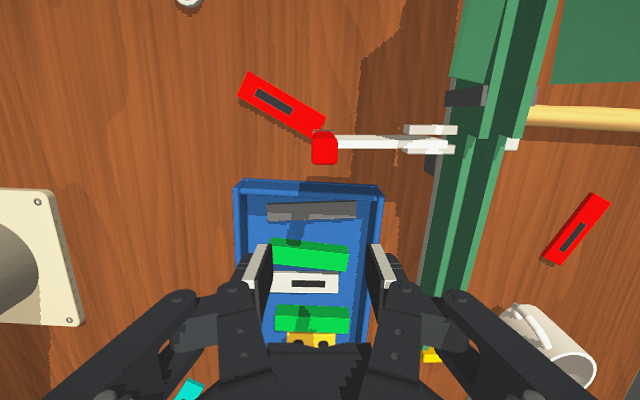

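```bash
python3 -m jog '[{"x":1,"y":0,"z":30,"ax":0,"ay":0,"az":0,"grip":50},{"x":1.5,"y":10,"z":51,"ax":0,"ay":-0.003,"az":0,"grip":50},{"x":1.5,"y":30,"z":51,"ax":0,"ay":-0.003,"az":0,"grip":50},{"x":1.5,"y":30,"z":51,"ax":0,"ay":-0.003,"az":0,"grip":50},{"x":1.5,"y":30,"z":51,"ax":0,"ay":-0.003,"az":0,"grip":50}]'
python3 - <<'E'
from h import *
d=shot("wrist");d=shot("wrist","w23")
for u in range(1):
    m=mask(d,0,8,170,120,(290,150,360,330)); 
    for c in blobs(m,50): print(c.min(0),c.max(0))
go((443.2,185.5,138),0.0415)
E
```

```text
clock: 35.25
eef_pos: [441.9, 184.6, 188.9]
tool_rot: [-1.572, 0.001, 0.041]
force: [-0.4, 0.5, -0.3]
width: 50.2
[307. 196.] [335. 250.]
[290. 150.] [324. 187.]
xyz 0.7 51.5 0.2 | rot 0.000 -0.001 0.001 | rot -0.001 3.141 0.000 t=35.4 q=[-0.17  0.49 -0.41  2.03  0.3   0.68 -0.73] w=50.0 pos=[442.5 185.3 189.5] F=[-0.4  0.4 -0. ]
```

View pics/w23.png

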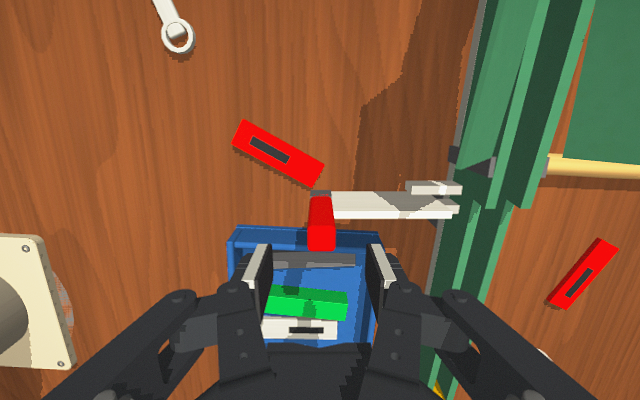

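```bash
python3 -m jog '[{"x":1,"y":30,"z":0,"ax":0,"ay":0,"az":0,"grip":50},{"x":1,"y":50,"z":0,"ax":0,"ay":0,"az":0,"grip":50},{"x":1,"y":50,"z":0,"ax":0,"ay":0,"az":0,"grip":40}]'
python3 -m jog '[{"x":0,"y":0,"z":0,"ax":0,"ay":0,"az":0,"grip":10},{"x":0,"y":0,"z":0,"ax":0,"ay":0,"az":0,"grip":10},{"x":0,"y":0,"z":0,"ax":0,"ay":0,"az":0,"grip":10},{"x":0,"y":0,"z":0,"ax":0,"ay":0,"az":0,"grip":10}]'
python3 -m jog '[{"x":15,"y":0,"z":0,"ax":0,"ay":0,"az":0,"grip":10},{"x":30,"y":0,"z":0,"ax":0,"ay":0,"az":0,"grip":10},{"x":43,"y":0,"z":0,"ax":0,"ay":0,"az":0,"grip":10},{"x":52,"y":0,"z":0,"ax":0,"ay":0,"az":0,"grip":10},{"x":54,"y":0,"z":0,"ax":0,"ay":0,"az":0,"grip":10}]'
python3 -m jog '[{"x":2,"y":0,"z":0,"ax":0,"ay":0,"az":0,"grip":10},{"x":3,"y":0,"z":0,"ax":0,"ay":0,"az":0,"grip":10},{"x":3,"y":0,"z":0,"ax":0,"ay":0,"az":0,"grip":10}]'
```

```text
clock: 35.65
eef_pos: [442.0, 185.1, 137.8]
tool_rot: [-1.573, 0.003, 0.042]
force: [-0.4, -0.5, 0.3]
width: 40.0
clock: 36.05
eef_pos: [443.7, 186.7, 140.2]
tool_rot: [-1.57, -0.002, 0.043]
force: [-0.2, -1.1, 6.4]
width: 17.0
clock: 36.55
eef_pos: [498.1, 189.0, 140.2]
tool_rot: [-1.57, -0.002, 0.042]
force: [-2.8, -1.7, 8.9]
width: 17.0
clock: 36.85
eef_pos: [498.3, 188.9, 140.2]
tool_rot: [-1.572, 0.002, 0.043]
force: [-5.3, -0.6, 11.5]
width: 17.3
```

```bash
python3 -m jog '[{"x":-1.5,"y":0,"z":0,"ax":0,"ay":0,"az":0,"grip":10},{"x":-1.5,"y":0,"z":0,"ax":0,"ay":0,"az":0,"grip":45},{"x":-1.5,"y":0,"z":0,"ax":0,"ay":0,"az":0,"grip":45},{"x":-1.5,"y":0,"z":0,"ax":0,"ay":0,"az":0,"grip":45}]'
python3 -m jog '[{"x":-1,"y":-30,"z":0,"ax":0,"ay":0,"az":0,"grip":45},{"x":-1,"y":-70,"z":0,"ax":0,"ay":0,"az":0,"grip":45},{"x":-1,"y":-110,"z":0,"ax":0,"ay":0,"az":0,"grip":45},{"x":-1,"y":-145,"z":-25,"ax":0,"ay":0,"az":0,"grip":45},{"x":-20,"y":-145,"z":-70,"ax":0,"ay":0,"az":0,"grip":60}]'
python3 - <<'E'
from h import *
d=shot("wrist");d=shot("wrist");d=shot("wrist","w24")
go((435,0,280),1.57)
for c in blobs(mask(d,50,75,150,100),200):print(c.mean(0),rect(d,c,33))
E
```

```text
clock: 37.25
eef_pos: [498.5, 188.9, 139.0]
tool_rot: [-1.571, -0.0, 0.043]
force: [0.2, 0.8, 0.8]
width: 45.0
clock: 37.75
eef_pos: [485.8, 122.0, 288.6]
tool_rot: [-1.565, -0.012, 0.048]
force: [-0.2, -0.2, -1.0]
width: 58.2
xyz -50.1 4.4 -112.7 | rot 0.002 -1.533 -0.002 | rot 0.002 1.609 0.002 t=37.9 q=[ 0.04  0.38 -0.46  1.88  0.21  0.93 -0.48] w=60.0 pos=[480.8 114.5 284.1] F=[-0.7  1.1 -0.3]
[291.80503145 275.67295597] ((444.33941650390625, -55.580535888671875), (38.04026794433594, 90.86566162109375), 89.37811279296875)
[283.95375723 216.6300578 ] ((431.9277648925781, 40.51642608642578), (32.020938873291016, 98.90194702148438), 85.16966247558594)
```

View pics/w24.png

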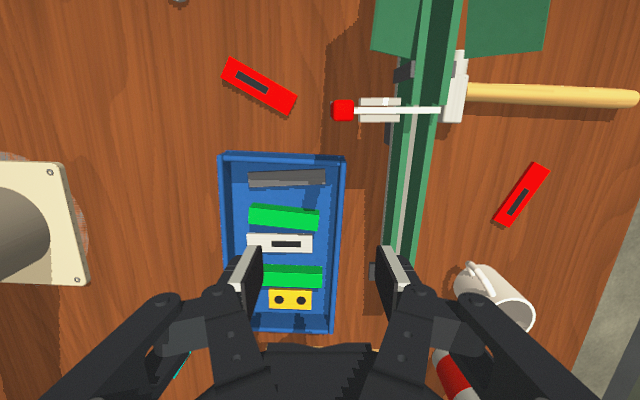

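```bash
python3 -m jog '[{"x":-5,"y":0,"z":-10,"ax":0,"ay":-0.14,"az":0,"grip":70},{"x":-10,"y":0,"z":-20,"ax":0,"ay":-0.28,"az":0,"grip":70},{"x":-17,"y":0,"z":-30,"ax":0,"ay":-0.42,"az":0,"grip":70},{"x":-25,"y":0,"z":-45,"ax":0,"ay":-0.56,"az":0,"grip":70},{"x":-25,"y":0,"z":-60,"ax":0,"ay":-0.70,"az":0,"grip":70}]'
python3 -m jog '[{"x":0,"y":0,"z":0,"ax":0,"ay":-0.14,"az":0,"grip":70},{"x":0,"y":0,"z":0,"ax":0,"ay":-0.28,"az":0,"grip":70},{"x":0,"y":0,"z":0,"ax":0,"ay":-0.42,"az":0,"grip":70},{"x":0,"y":0,"z":0,"ax":0,"ay":-0.56,"az":0,"grip":70},{"x":0,"y":0,"z":0,"ax":0,"ay":-0.70,"az":0,"grip":70}]'
python3 - <<'E'
from h import *
d=shot("wrist");d=shot("wrist");
go((435,36,200),1.571-.085)
E
```

```text
clock: 38.4
eef_pos: [458.0, 57.8, 283.6]
tool_rot: [-1.57, 0.001, 0.751]
force: [-0.1, -0.4, 1.4]
width: 69.8
clock: 38.9
eef_pos: [459.1, 58.2, 283.7]
tool_rot: [-1.57, -0.001, 1.45]
force: [0.7, 0.3, -0.5]
width: 70.2
xyz -25.0 83.5 21.0 | rot -0.001 -0.041 0.001 | rot -0.002 3.100 -0.001 t=39.0 q=[ 0.42  0.4  -0.83  1.95  0.36  0.95  0.86] w=70.1 pos=[459.   58.  283.5] F=[-0.2  0.1  0.3]
```

```bash
python3 -m jog '[{"x":-10,"y":20,"z":10,"ax":0,"ay":-0.02,"az":0,"grip":70},{"x":-20,"y":50,"z":20,"ax":0,"ay":-0.04,"az":0,"grip":70},{"x":-25,"y":75,"z":21,"ax":0,"ay":-0.04,"az":0,"grip":70},{"x":-25,"y":83,"z":21,"ax":0,"ay":-0.04,"az":0,"grip":70},{"x":-25,"y":83,"z":21,"ax":0,"ay":-0.04,"az":0,"grip":70}]'
python3 - <<'E'
from h import *
import pickle
d=shot("wrist");d=shot("wrist");d=shot("wrist","w25");pickle.dump(d,open("w25.pkl","wb"))
go((435,36,29.5),1.571-.085)
t=shot("top","t5");crop(t,270,190,400,280,6,"t5c")
E
```

```text
clock: 39.5
eef_pos: [434.8, 35.6, 200.3]
tool_rot: [-1.569, -0.0, 1.482]
force: [-0.7, 0.1, -0.2]
width: 69.9
xyz -0.2 172.4 1.5 | rot 0.002 -0.003 0.001 | rot -0.002 3.138 0.004 t=39.6 q=[ 0.39  0.48 -0.75  2.12  0.5   0.72  0.8 ] w=69.6 pos=[436.1  35.9 201.9] F=[0.8 0.1 0.1]
```

View pics/w25.png

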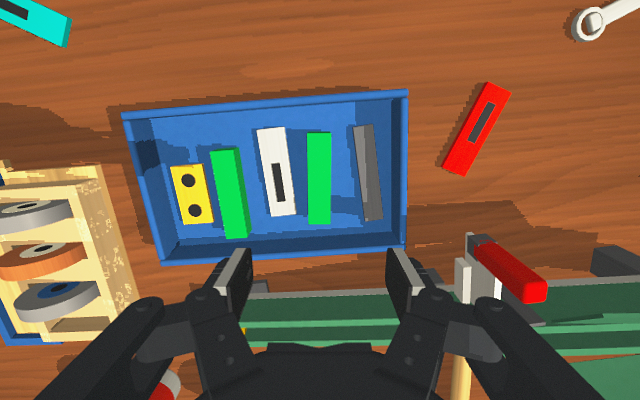

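View pics/t5c.png

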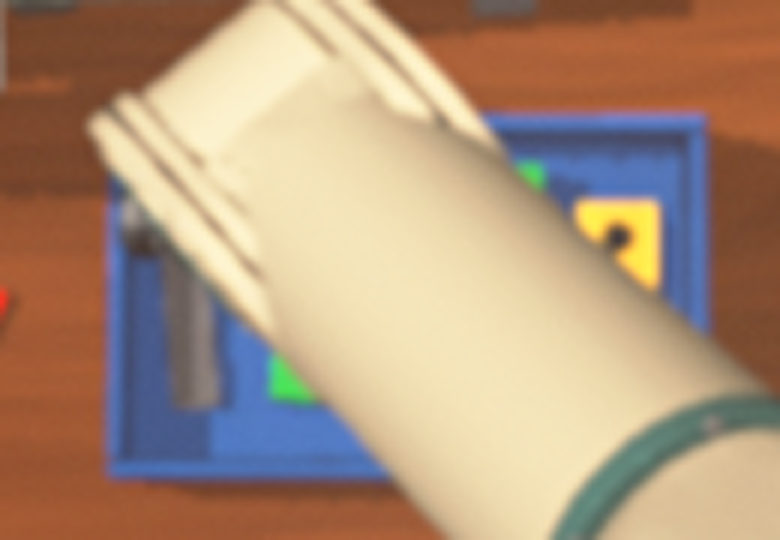

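Run:
```python
from h import *
import pickle
d=pickle.load(open("w25.pkl","rb"))
hsv=cv2.cvtColor(d["color"],cv2.COLOR_RGB2HSV)
m=cv2.inRange(hsv,(50,150,215),(75,255,255));z=m*0;z[110:245,200:340]=m[110:245,200:340]
for c in blobs(z,100):
    r=rect(d,c,33);print(r,c.min(0),c.max(0))
```

```text
((440.4461364746094, -62.305397033691406), (23.583284378051758, 98.52783966064453), 89.55006408691406) [210. 150.] [246. 238.]
((431.3173828125, 36.440093994140625), (23.883577346801758, 98.35014343261719), 85.12364959716797) [307. 133.] [330. 223.]
```

```bash
python3 -m jog '[{"x":0,"y":30,"z":5,"ax":0,"ay":0,"az":0,"grip":50},{"x":0,"y":70,"z":6,"ax":0,"ay":0,"az":0,"grip":50},{"x":0,"y":105,"z":6,"ax":0,"ay":0,"az":0,"grip":50},{"x":0,"y":122,"z":6,"ax":0,"ay":0,"az":0,"grip":50},{"x":0,"y":122,"z":6,"ax":0,"ay":0,"az":0,"grip":50}]'
python3 -m jog '[{"x":0,"y":0,"z":0,"ax":0,"ay":0,"az":0,"grip":50},{"x":0,"y":0,"z":0,"ax":0,"ay":0,"az":0,"grip":50},{"x":0,"y":0,"z":0,"ax":0,"ay":0,"az":0,"grip":50}]'
python3 - <<'E'
from h import *
d=shot("wrist","w26");go((431.5,36.3,29.5),1.571-.085)
E
```

```text
clock: 40.2
eef_pos: [428.5, 35.7, 77.9]
tool_rot: [-1.569, 0.001, 1.484]
force: [0.7, 0.8, 0.3]
width: 50.4
clock: 40.5
eef_pos: [430.0, 35.5, 80.1]
tool_rot: [-1.573, -0.001, 1.482]
force: [0.2, -0.1, -0.2]
width: 50.2
xyz 1.0 50.4 -1.6 | rot 0.002 -0.004 0.000 | rot -0.001 3.138 0.003 t=40.5 q=[ 0.18  0.67 -0.48  2.24  0.81  0.41  0.51] w=50.2 pos=[429.7  35.4  79.9] F=[ 0.4 -0.  -0.3]
```

View pics/w26.png

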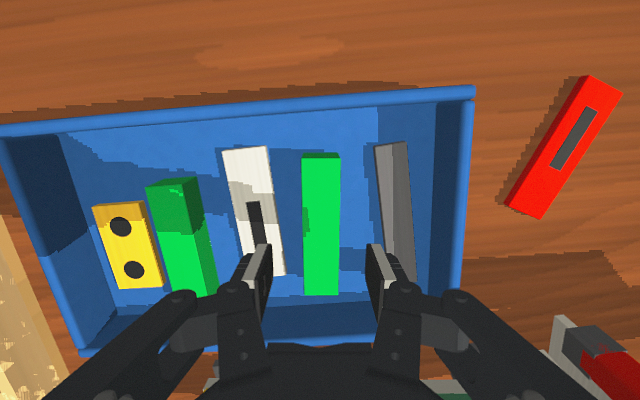

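```bash
python3 -m jog '[{"x":1,"y":12,"z":-2,"ax":0,"ay":0,"az":0,"grip":50},{"x":1,"y":28,"z":-2,"ax":0,"ay":0,"az":0,"grip":50},{"x":1,"y":36,"z":-2,"ax":0,"ay":0,"az":0,"grip":50},{"x":1,"y":36,"z":-2,"ax":0,"ay":0,"az":0,"grip":50},{"x":1,"y":36,"z":-2,"ax":0,"ay":0,"az":0,"grip":50}]'
python3 - <<'E'
from h import *
go((431.5,36.3,29.5),1.571-.085)
E
```

```text
clock: 41.05
eef_pos: [431.1, 36.4, 43.3]
tool_rot: [-1.571, -0.0, 1.483]
force: [0.3, -0.1, 0.4]
width: 50.1
xyz -0.1 13.8 -0.4 | rot 0.000 -0.003 0.000 | rot -0.000 3.139 0.000 t=41.0 q=[ 0.1   0.74 -0.36  2.25  0.92  0.31  0.41] w=50.1 pos=[431.1  36.4  43.3] F=[ 0.3 -0.1  0.4]
```

```bash
python3 -m jog '[{"x":0,"y":6,"z":-1,"ax":0,"ay":0,"az":0,"grip":50},{"x":0,"y":11,"z":-1,"ax":0,"ay":0,"az":0,"grip":50},{"x":0,"y":13,"z":-1,"ax":0,"ay":0,"az":0,"grip":50},{"x":0,"y":13,"z":-1,"ax":0,"ay":0,"az":0,"grip":50}]'
python3 - <<'E'
from h import *
go((431.5,36.3,29.5),1.571-.085)
E
```

```text
clock: 41.45
eef_pos: [431.8, 36.2, 29.6]
tool_rot: [-1.57, 0.0, 1.483]
force: [-0.0, -1.2, 0.5]
width: 50.1
xyz 0.1 0.1 0.3 | rot -0.001 -0.003 -0.000 | rot 0.000 3.139 -0.001 t=41.5 q=[ 0.08  0.76 -0.33  2.25  0.98  0.27  0.36] w=50.1 pos=[431.8  36.2  29.6] F=[-0.  -1.2  0.5]
```

```bash
python3 -m jog '[{"x":0,"y":0,"z":0,"ax":0,"ay":0,"az":0,"grip":35},{"x":0,"y":0,"z":0,"ax":0,"ay":0,"az":0,"grip":18},{"x":0,"y":0,"z":0,"ax":0,"ay":0,"az":0,"grip":18},{"x":0,"y":0,"z":0,"ax":0,"ay":0,"az":0,"grip":18},{"x":0,"y":0,"z":0,"ax":0,"ay":0,"az":0,"grip":18}]'
python3 -m jog '[{"x":0,"y":-10,"z":0,"ax":0,"ay":0,"az":0,"grip":18},{"x":0,"y":-35,"z":0,"ax":0,"ay":0,"az":0,"grip":18},{"x":0,"y":-70,"z":0,"ax":0,"ay":0,"az":0,"grip":18},{"x":0,"y":-105,"z":0,"ax":0,"ay":0,"az":0,"grip":18},{"x":0,"y":-130,"z":0,"ax":0,"ay":0,"az":0,"grip":18}]'
python3 - <<'E'
from h import *
d=shot("wrist","w27");d=shot("wrist","w27");go((568,-384.8,160),1.571-.0203)
E
```

```text
clock: 41.95
eef_pos: [432.1, 36.3, 30.3]
tool_rot: [-1.571, -0.0, 1.483]
force: [-1.0, -0.2, 6.1]
width: 23.1
clock: 42.45
eef_pos: [432.1, 36.2, 161.6]
tool_rot: [-1.572, -0.0, 1.483]
force: [1.3, 0.7, -1.9]
width: 23.4
xyz -407.7 2.8 -171.0 | rot 0.006 -0.069 0.001 | rot -0.001 3.073 0.009 t=42.5 q=[ 0.36  0.55 -0.72  2.17  0.62  0.63  0.68] w=23.3 pos=[433.8  36.4 162.3] F=[ 1.5 -0.5 -1.7]
```

View pics/w27.png

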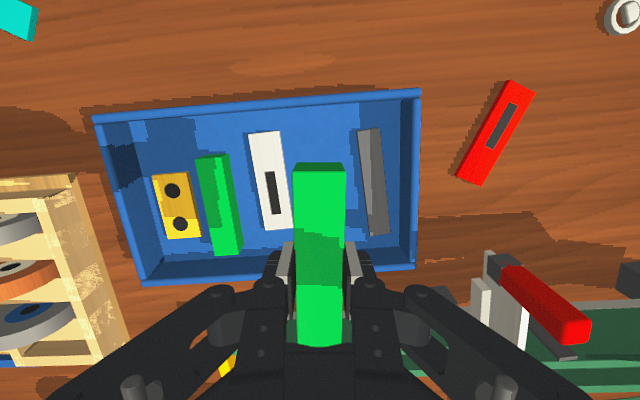

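```bash
python3 -m jog '[{"x":-35,"y":-10,"z":-14,"ax":0,"ay":-0.01,"az":0,"grip":18},{"x":-78,"y":-20,"z":-33,"ax":0,"ay":-0.02,"az":0,"grip":18},{"x":-121,"y":-25,"z":-51,"ax":0,"ay":-0.04,"az":0,"grip":18},{"x":-164,"y":-25,"z":-69,"ax":0,"ay":-0.06,"az":0,"grip":18},{"x":-200,"y":-25,"z":-84,"ax":0,"ay":-0.069,"az":0,"grip":18}]'
python3 - <<'E'
from h import *
go((568,-384.8,160),1.571-.0203)
E
```

```text
clock: 43.05
eef_pos: [497.7, -173.7, 183.5]
tool_rot: [-1.569, 0.001, 1.55]
force: [0.9, 1.0, -1.3]
width: 23.2
xyz -209.6 23.5 -74.6 | rot -0.002 -0.000 -0.001 | rot 0.001 3.141 -0.003 t=43.0 q=[ 0.79  0.64 -0.78  1.91  0.6   0.84  1.24] w=23.2 pos=[ 497.7 -173.7  183.5] F=[ 0.9  1.  -1.3]
```

```bash
python3 -m jog '[{"x":-45,"y":0,"z":-16,"ax":0,"ay":0,"az":0,"grip":18},{"x":-90,"y":0,"z":-32,"ax":0,"ay":0,"az":0,"grip":18},{"x":-135,"y":0,"z":-48,"ax":0,"ay":0,"az":0,"grip":18},{"x":-180,"y":0,"z":-64,"ax":0,"ay":0,"az":0,"grip":18},{"x":-205,"y":0,"z":-72,"ax":0,"ay":0,"az":0,"grip":18}]'
python3 -m jog '[{"x":0,"y":0,"z":0,"ax":0,"ay":0,"az":0,"grip":18},{"x":0,"y":0,"z":0,"ax":0,"ay":0,"az":0,"grip":18},{"x":0,"y":0,"z":0,"ax":0,"ay":0,"az":0,"grip":18}]'
python3 - <<'E'
from h import *
d=shot("wrist","w28");go((568,-384.8,100),1.571-.0203)
E
```

```text
clock: 43.55
eef_pos: [565.3, -382.0, 182.0]
tool_rot: [-1.568, 0.002, 1.547]
force: [-0.5, -0.6, -2.1]
width: 23.5
clock: 43.85
eef_pos: [566.0, -374.6, 183.8]
tool_rot: [-1.569, -0.002, 1.555]
force: [-0.7, 0.0, -0.9]
width: 23.8
xyz -10.2 84.3 -2.1 | rot -0.001 0.004 0.001 | rot 0.002 -3.138 0.002 t=43.9 q=[ 0.94  0.84 -0.76  1.47  0.62  1.09  1.61] w=23.3 pos=[ 566.2 -374.6  184.4] F=[ 0.2  0.2 -2.4]
```

View pics/w28.png

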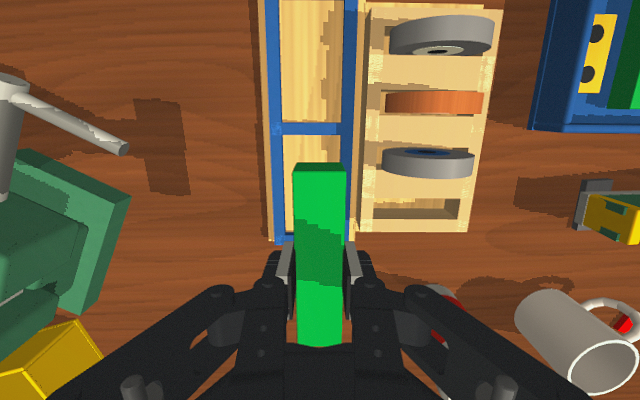

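```bash
python3 -m jog '[{"x":-8,"y":15,"z":-1,"ax":0,"ay":0.003,"az":0,"grip":18},{"x":-10,"y":40,"z":-2,"ax":0,"ay":0.004,"az":0,"grip":18},{"x":-10,"y":70,"z":-2,"ax":0,"ay":0.004,"az":0,"grip":18},{"x":-10,"y":84,"z":-2,"ax":0,"ay":0.004,"az":0,"grip":18},{"x":-10,"y":84,"z":-2,"ax":0,"ay":0.004,"az":0,"grip":18}]'
python3 -m jog '[{"x":0,"y":0,"z":0,"ax":0,"ay":0,"az":0,"grip":18},{"x":0,"y":0,"z":0,"ax":0,"ay":0,"az":0,"grip":18},{"x":0,"y":0,"z":0,"ax":0,"ay":0,"az":0,"grip":18}]'
python3 - <<'E'
from h import *
d=shot("wrist","w29");go((568,-384.8,40),1.571-.0203)
# held stick end in tool frame: predicted far-end pixel for centered stick
s=read_state();R=toolR()
for zo in(45,50,55): print(zo,proj(d,s["eef_pos"]+R.apply([-12,-3.5,zo])),proj(d,s["eef_pos"]+R.apply([12,-3.5,zo])))
E
```

```text
clock: 44.4
eef_pos: [566.3, -386.0, 97.9]
tool_rot: [-1.566, -0.002, 1.549]
force: [-0.3, 0.2, -2.3]
width: 23.2
clock: 44.7
eef_pos: [569.0, -387.0, 102.5]
tool_rot: [-1.573, 0.001, 1.548]
force: [-1.2, -0.0, -1.6]
width: 23.7
xyz 2.3 62.3 1.0 | rot 0.002 -0.003 -0.001 | rot 0.002 3.139 0.003 t=44.8 q=[ 0.93  0.94 -0.71  1.5   0.69  0.96  1.57] w=23.7 pos=[ 568.8 -387.   102.3] F=[ 0.2 -0.4 -1.7]
45 [293.33269836 181.69801344] [345.74280488 181.67137715]
50 [293.04090104 170.950094  ] [346.0436497  170.92412778]
55 [292.74419642 159.95907787] [346.34949781 159.93382801]
```

View pics/w29.png

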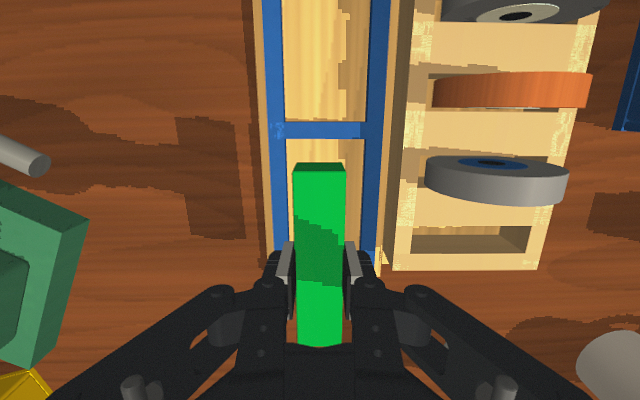

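Run:
```python
from h import *
d=shot("wrist");crop(d,240,110,400,290,4,"w29c")
print("div",[plane(d,u,v,18).round(1).tolist() for u,v in((300,139),(345,139),(300,121),(345,121))])
print("walls z18",[plane(d,u,v,18).round(1).tolist() for u,v in((284,100),(365,100),(286,150),(361,150))])
print("walls z8",[plane(d,u,v,8).round(1).tolist() for u,v in((284,100),(365,100),(286,150),(361,150))])
```

```text
div [[512.5, -400.0, 18.0], [513.2, -366.9, 18.0], [499.7, -399.4, 18.0], [500.4, -366.9, 18.0]]
walls z18 [[485.0, -410.2, 18.0], [486.3, -352.7, 18.0], [520.3, -410.7, 18.0], [521.6, -354.9, 18.0]]
walls z8 [[484.7, -411.3, 8.0], [486.0, -351.2, 8.0], [521.6, -411.9, 8.0], [522.9, -353.5, 8.0]]
```

View pics/w29c.png

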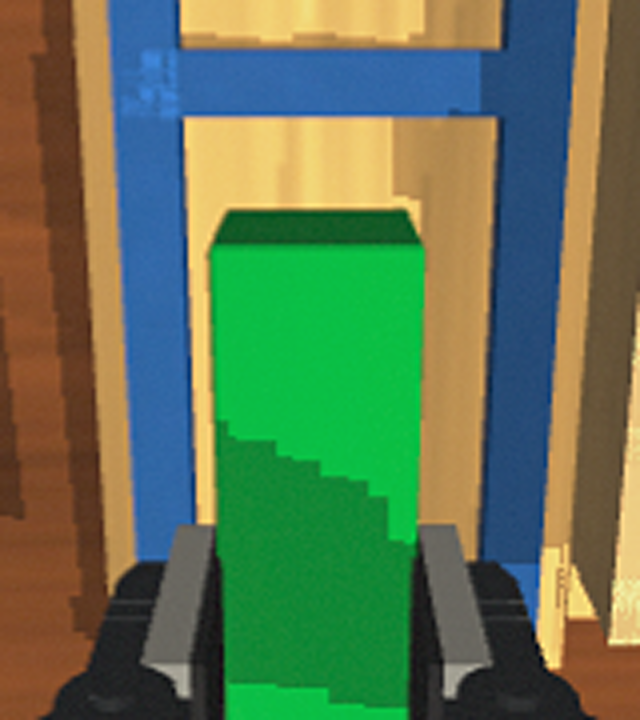

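```bash
python3 -m jog '[{"x":3,"y":15,"z":0.5,"ax":0,"ay":-0.003,"az":0,"grip":18},{"x":3.5,"y":35,"z":1,"ax":0,"ay":-0.003,"az":0,"grip":18},{"x":3.5,"y":52,"z":1,"ax":0,"ay":-0.003,"az":0,"grip":18},{"x":3.5,"y":58,"z":1,"ax":0,"ay":-0.003,"az":0,"grip":18},{"x":3.5,"y":58,"z":1,"ax":0,"ay":-0.003,"az":0,"grip":18}]'
python3 - <<'E'
from h import *
d=shot("wrist");d=shot("wrist");d=shot("wrist","w30");go((568,-383.2,30.5),1.571-.0203)
E
```

```text
clock: 45.3
eef_pos: [566.4, -382.7, 41.3]
tool_rot: [-1.569, -0.001, 1.551]
force: [0.3, -0.1, -0.9]
width: 23.4
xyz 0.1 13.1 -0.1 | rot 0.001 0.000 -0.000 | rot -0.001 -3.141 -0.002 t=45.5 q=[ 0.91  1.   -0.66  1.53  0.75  0.87  1.52] w=23.7 pos=[ 567.9 -383.3   43.6] F=[ 0.2  0.3 -1.3]
```

View pics/w30.png

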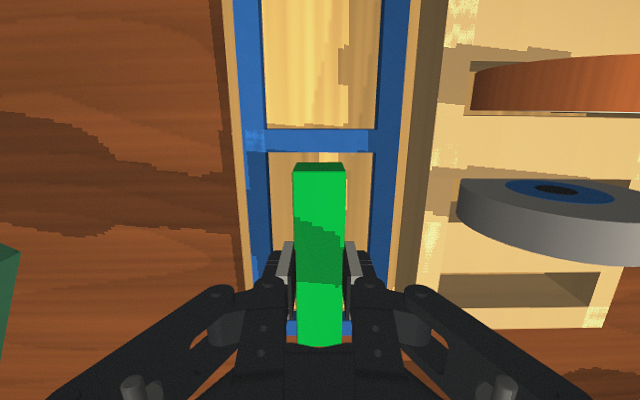

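```bash
python3 -m jog '[{"x":0,"y":4,"z":0,"ax":0,"ay":0,"az":0,"grip":18},{"x":0,"y":8,"z":0,"ax":0,"ay":0,"az":0,"grip":18},{"x":0,"y":10,"z":0,"ax":0,"ay":0,"az":0,"grip":18},{"x":0,"y":10,"z":0,"ax":0,"ay":0,"az":0,"grip":18}]'
python3 -m jog '[{"x":0,"y":1,"z":0,"ax":0,"ay":0,"az":0,"grip":18},{"x":0,"y":2,"z":0,"ax":0,"ay":0,"az":0,"grip":18},{"x":0,"y":2,"z":0,"ax":0,"ay":0,"az":0,"grip":18}]'
python3 -m jog '[{"x":0,"y":0.8,"z":0,"ax":0,"ay":0,"az":0,"grip":18},{"x":0,"y":1.5,"z":0,"ax":0,"ay":0,"az":0,"grip":18},{"x":0,"y":1.5,"z":0,"ax":0,"ay":0,"az":0,"grip":18}]'
```

```text
clock: 45.85
eef_pos: [566.9, -383.2, 32.6]
tool_rot: [-1.57, -0.0, 1.551]
force: [-0.4, 0.4, -1.0]
width: 23.5
clock: 46.15
eef_pos: [567.2, -383.2, 30.8]
tool_rot: [-1.571, -0.0, 1.551]
force: [0.9, 0.5, -1.3]
width: 23.3
clock: 46.45
eef_pos: [567.3, -383.2, 30.4]
tool_rot: [-1.571, 0.0, 1.551]
force: [-1.8, 1.7, 5.4]
width: 23.3
```

Contact on the floor. Release and lift.

```bash
python3 -m jog '[{"x":0,"y":0,"z":0,"ax":0,"ay":0,"az":0,"grip":30},{"x":0,"y":0,"z":0,"ax":0,"ay":0,"az":0,"grip":42},{"x":0,"y":0,"z":0,"ax":0,"ay":0,"az":0,"grip":42}]'
python3 -m jog '[{"x":0,"y":-20,"z":0,"ax":0,"ay":0,"az":0,"grip":42},{"x":0,"y":-60,"z":0,"ax":0,"ay":0,"az":0,"grip":42},{"x":0,"y":-105,"z":0,"ax":0,"ay":0,"az":0,"grip":42},{"x":0,"y":-150,"z":0,"ax":0,"ay":0,"az":0,"grip":50},{"x":20,"y":-155,"z":5,"ax":0,"ay":0,"az":0,"grip":50}]'
python3 - <<'E'
from h import *
d=shot("wrist","w31");go((455,-63,180),1.571-.012)
E
```

```text
clock: 46.75
eef_pos: [567.3, -383.3, 29.3]
tool_rot: [-1.571, 0.0, 1.551]
force: [-0.5, 0.4, 0.8]
width: 41.9
clock: 47.25
eef_pos: [566.3, -366.7, 192.4]
tool_rot: [-1.583, 0.007, 1.546]
force: [0.3, -0.2, 0.6]
width: 50.4
xyz 294.9 9.6 115.3 | rot 0.007 -0.006 -0.001 | rot 0.002 3.135 0.011 t=47.3 q=[ 0.94  0.82 -0.77  1.5   0.61  1.07  1.58] w=50.3 pos=[ 564.9 -360.   190.8] F=[-0.9  4.9  0. ]
```

View pics/w31.png

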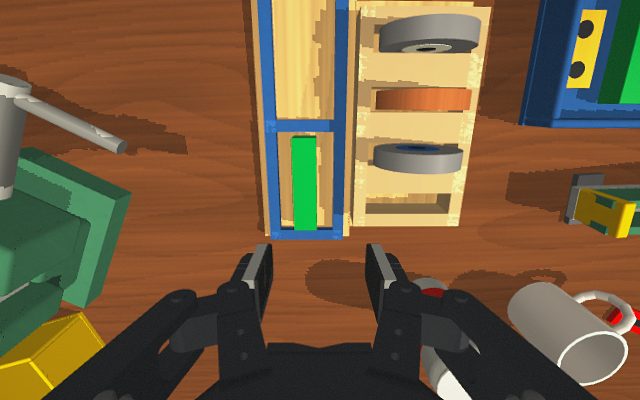

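```bash
python3 -m jog '[{"x":40,"y":0,"z":15,"ax":0,"ay":0,"az":0,"grip":50},{"x":84,"y":0,"z":32,"ax":0,"ay":0,"az":0,"grip":50},{"x":128,"y":0,"z":50,"ax":0,"ay":0,"az":0,"grip":50},{"x":172,"y":0,"z":67,"ax":0,"ay":0,"az":0,"grip":50},{"x":205,"y":0,"z":80,"ax":0,"ay":0,"az":0,"grip":50}]'
python3 -m jog '[{"x":35,"y":0,"z":15,"ax":0,"ay":0,"az":0,"grip":50},{"x":70,"y":0,"z":30,"ax":0,"ay":0,"az":0,"grip":50},{"x":85,"y":0,"z":36,"ax":0,"ay":0,"az":0,"grip":50},{"x":85,"y":0,"z":36,"ax":0,"ay":0,"az":0,"grip":50},{"x":85,"y":0,"z":36,"ax":0,"ay":0,"az":0,"grip":50}]'
python3 - <<'E'
from h import *
d=shot("wrist");d=shot("wrist");d=shot("wrist","w32");go((443,-63,100),1.571-.012)
hsv=cv2.cvtColor(d["color"],cv2.COLOR_RGB2HSV)
m=cv2.inRange(hsv,(50,150,205),(75,255,255))
for c in blobs(m,100):
    r=rect(d,c,33);print(r,c.min(0),c.max(0))
E
```

```text
clock: 47.8
eef_pos: [485.2, -153.8, 184.9]
tool_rot: [-1.57, -0.0, 1.554]
force: [0.2, 1.3, -0.2]
width: 50.0
clock: 48.3
eef_pos: [452.8, -71.5, 184.7]
tool_rot: [-1.571, 0.001, 1.551]
force: [0.8, -0.2, 0.3]
width: 49.8
xyz 9.0 84.3 10.0 | rot 0.000 -0.010 -0.000 | rot 0.000 3.131 0.000 t=48.5 q=[ 0.64  0.55 -0.79  2.08  0.59  0.74  1.02] w=49.8 pos=[452.8 -72.2 184.3] F=[0.  0.9 0.3]
((566.1443481445312, -383.3362731933594), (24.535869598388672, 97.7386474609375), 88.82781219482422) [ 33. 251.] [ 75. 323.]
((440.21563720703125, -62.382591247558594), (23.947097778320312, 98.22034454345703), 89.3967056274414) [316. 126.] [341. 222.]
```

View pics/w32.png

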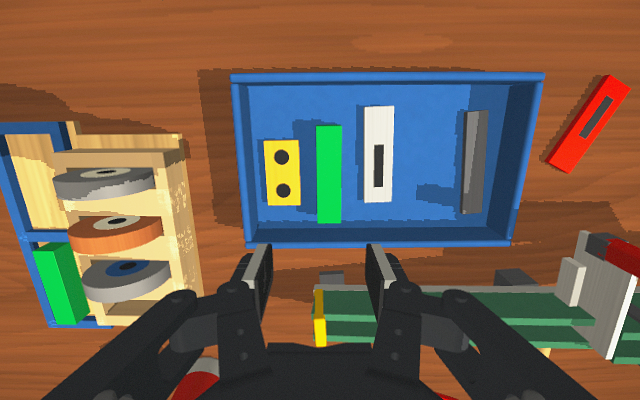

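```bash
python3 -m jog '[{"x":8,"y":15,"z":10,"ax":0,"ay":-0.01,"az":0,"grip":50},{"x":9.3,"y":50,"z":11,"ax":0,"ay":-0.01,"az":0,"grip":50},{"x":9.3,"y":90,"z":11,"ax":0,"ay":-0.01,"az":0,"grip":50},{"x":9.3,"y":115,"z":11,"ax":0,"ay":-0.01,"az":0,"grip":50},{"x":9.3,"y":115,"z":11,"ax":0,"ay":-0.01,"az":0,"grip":50}]'
python3 -m jog '[{"x":0,"y":0,"z":0,"ax":0,"ay":0,"az":0,"grip":50},{"x":0,"y":0,"z":0,"ax":0,"ay":0,"az":0,"grip":50},{"x":0,"y":0,"z":0,"ax":0,"ay":0,"az":0,"grip":50}]'
python3 - <<'E'
from h import *
d=shot("wrist","w33");go((441.5,-62.6,29.5),1.571-.012)
E
```

```text
clock: 48.95
eef_pos: [439.8, -62.1, 66.9]
tool_rot: [-1.565, 0.0, 1.56]
force: [0.3, -0.4, 0.9]
width: 49.9
clock: 49.25
eef_pos: [442.5, -61.7, 70.6]
tool_rot: [-1.573, 0.0, 1.56]
force: [-0.2, -0.7, 0.4]
width: 49.9
xyz -0.9 41.0 1.0 | rot 0.002 0.001 -0.000 | rot -0.000 -3.140 -0.004 t=49.3 q=[ 0.44  0.72 -0.54  2.2   0.89  0.45  0.74] w=50.1 pos=[442.4 -61.7  70.5] F=[-0.3 -1.2 -0.3]
```

View pics/w33.png

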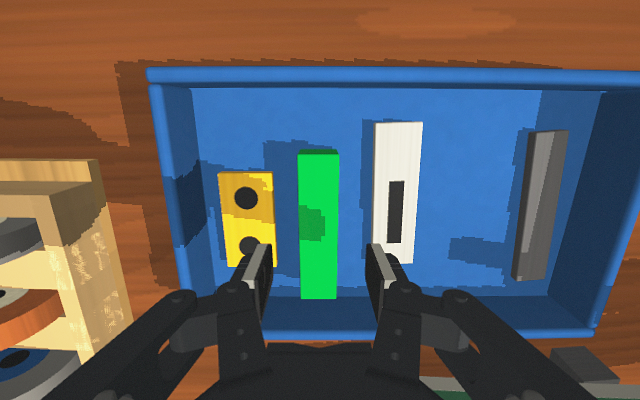

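```bash
python3 -m jog '[{"x":-0.5,"y":12,"z":0,"ax":0,"ay":0,"az":0,"grip":50},{"x":-0.5,"y":26,"z":0,"ax":0,"ay":0,"az":0,"grip":50},{"x":-0.5,"y":34,"z":0,"ax":0,"ay":0,"az":0,"grip":50},{"x":-0.5,"y":36,"z":0,"ax":0,"ay":0,"az":0,"grip":50},{"x":-0.5,"y":36,"z":0,"ax":0,"ay":0,"az":0,"grip":50}]'
python3 - <<'E'
from h import *
go((441.5,-62.6,29.8),1.571-.012)
E
```

```text
clock: 49.8
eef_pos: [441.7, -61.8, 33.6]
tool_rot: [-1.571, 0.0, 1.561]
force: [0.7, 0.5, -0.6]
width: 50.2
xyz -0.8 3.8 0.2 | rot 0.000 0.002 -0.000 | rot -0.000 -3.139 -0.000 t=49.8 q=[ 0.37  0.78 -0.43  2.21  1.    0.36  0.64] w=50.2 pos=[441.7 -61.8  33.6] F=[ 0.7  0.5 -0.6]
```

```bash
python3 -m jog '[{"x":-0.8,"y":2,"z":0,"ax":0,"ay":0,"az":0,"grip":50},{"x":-0.8,"y":3.8,"z":0,"ax":0,"ay":0,"az":0,"grip":50},{"x":-0.8,"y":3.8,"z":0,"ax":0,"ay":0,"az":0,"grip":35}]'
python3 -m jog '[{"x":0,"y":0,"z":0,"ax":0,"ay":0,"az":0,"grip":18},{"x":0,"y":0,"z":0,"ax":0,"ay":0,"az":0,"grip":18},{"x":0,"y":0,"z":0,"ax":0,"ay":0,"az":0,"grip":18},{"x":0,"y":0,"z":0,"ax":0,"ay":0,"az":0,"grip":18}]'
python3 -m jog '[{"x":0,"y":-10,"z":0,"ax":0,"ay":0,"az":0,"grip":18},{"x":0,"y":-35,"z":0,"ax":0,"ay":0,"az":0,"grip":18},{"x":0,"y":-70,"z":0,"ax":0,"ay":0,"az":0,"grip":18},{"x":0,"y":-105,"z":0,"ax":0,"ay":0,"az":0,"grip":18},{"x":0,"y":-145,"z":0,"ax":0,"ay":0,"az":0,"grip":18}]'
python3 - <<'E'
from h import *
d=shot("wrist");d=shot("wrist","w34");go((446,-381.5,175),1.571-.0203)
s=read_state();R=toolR()
for zo in(45,50,55): print(zo,proj(d,s["eef_pos"]+R.apply([-12,-3.5,zo])),proj(d,s["eef_pos"]+R.apply([12,-3.5,zo])))
E
```

```text
clock: 50.1
eef_pos: [441.6, -62.8, 29.7]
tool_rot: [-1.571, 0.0, 1.561]
force: [0.1, 0.1, -0.4]
width: 36.9
clock: 50.5
eef_pos: [441.6, -62.6, 30.0]
tool_rot: [-1.571, 0.0, 1.561]
force: [-1.2, -0.3, 5.8]
width: 23.4
clock: 51.0
eef_pos: [440.5, -62.7, 175.4]
tool_rot: [-1.569, -0.001, 1.561]
force: [0.9, -1.4, -2.1]
width: 23.5
xyz -319.0 3.5 -5.2 | rot 0.008 0.010 -0.001 | rot -0.001 -3.132 -0.012 t=51.1 q=[ 0.63  0.55 -0.79  2.12  0.61  0.71  0.99] w=23.5 pos=[444.1 -62.5 178.3] F=[ 1.4  0.1 -2.5]
45 [293.07816944 181.58412097] [344.68899992 181.63088987]
50 [292.80495062 170.99756764] [344.98793772 171.0462895 ]
55 [292.52733374 160.17631005] [345.29182695 160.22705926]
```

View pics/w34.png

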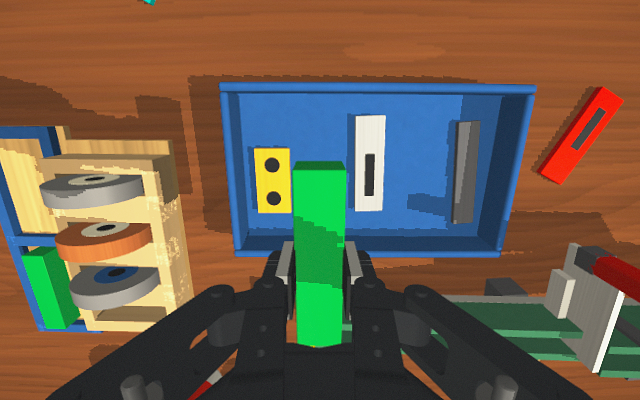

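```bash
python3 -m jog '[{"x":-35,"y":0,"z":0,"ax":0,"ay":0,"az":0,"grip":18},{"x":-78,"y":0,"z":-1,"ax":0,"ay":0.005,"az":0,"grip":18},{"x":-121,"y":0,"z":-2,"ax":0,"ay":0.01,"az":0,"grip":18},{"x":-164,"y":0,"z":-3,"ax":0,"ay":0.01,"az":0,"grip":18},{"x":-205,"y":0,"z":-4,"ax":0,"ay":0.01,"az":0,"grip":18}]'
python3 -m jog '[{"x":-40,"y":0,"z":0,"ax":0,"ay":0,"az":0,"grip":18},{"x":-80,"y":0,"z":0,"ax":0,"ay":0,"az":0,"grip":18},{"x":-108,"y":0,"z":0,"ax":0,"ay":0,"az":0,"grip":18},{"x":-112,"y":0,"z":0,"ax":0,"ay":0,"az":0,"grip":18},{"x":-112,"y":0,"z":0,"ax":0,"ay":0,"az":0,"grip":18}]'
python3 -m jog '[{"x":0,"y":0,"z":0,"ax":0,"ay":0,"az":0,"grip":18},{"x":0,"y":0,"z":0,"ax":0,"ay":0,"az":0,"grip":18}]'
python3 - <<'E'
from h import *
d=shot("wrist","w35");go((446,-381.5,60),1.571-.0203)
E
```

```text
clock: 51.6
eef_pos: [442.4, -269.7, 173.6]
tool_rot: [-1.569, -0.0, 1.55]
force: [1.2, 0.1, -1.0]
width: 23.3
clock: 52.1
eef_pos: [440.2, -380.0, 173.2]
tool_rot: [-1.569, -0.001, 1.549]
force: [-0.7, 0.5, -1.3]
width: 23.5
clock: 52.3
eef_pos: [441.6, -377.8, 174.5]
tool_rot: [-1.57, -0.001, 1.554]
force: [0.2, 0.1, -1.0]
width: 23.4
xyz -3.4 114.6 -4.4 | rot -0.000 0.003 0.000 | rot 0.001 -3.139 0.000 t=52.4 q=[ 1.14  0.73 -0.79  1.77  0.64  0.92  1.63] w=23.5 pos=[ 441.7 -378.1  174.7] F=[-0.4 -0.2 -0.4]
```

View pics/w35.png

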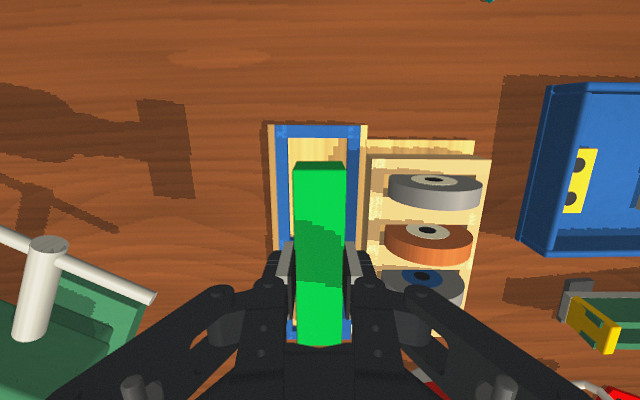

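```bash
python3 -m jog '[{"x":-3,"y":15,"z":-4,"ax":0,"ay":0.003,"az":0,"grip":18},{"x":-3.4,"y":50,"z":-4.4,"ax":0,"ay":0.003,"az":0,"grip":18},{"x":-3.4,"y":90,"z":-4.4,"ax":0,"ay":0.003,"az":0,"grip":18},{"x":-3.4,"y":114,"z":-4.4,"ax":0,"ay":0.003,"az":0,"grip":18},{"x":-3.4,"y":114,"z":-4.4,"ax":0,"ay":0.003,"az":0,"grip":18}]'
python3 -m jog '[{"x":0,"y":0,"z":0,"ax":0,"ay":0,"az":0,"grip":18},{"x":0,"y":0,"z":0,"ax":0,"ay":0,"az":0,"grip":18},{"x":0,"y":0,"z":0,"ax":0,"ay":0,"az":0,"grip":18}]'
python3 - <<'E'
from h import *
d=shot("wrist","w36");go((446,-381.5,31),1.571-.0203)
E
```

```text
clock: 52.85
eef_pos: [443.3, -381.3, 56.5]
tool_rot: [-1.565, -0.004, 1.549]
force: [-0.1, 0.3, -1.8]
width: 23.6
clock: 53.15
eef_pos: [446.7, -383.7, 62.2]
tool_rot: [-1.573, 0.002, 1.548]
force: [-0.4, 0.0, -0.7]
width: 23.7
xyz 2.3 31.0 0.5 | rot 0.002 -0.003 -0.002 | rot 0.003 3.139 0.003 t=53.2 q=[ 1.06  0.88 -0.66  1.82  0.79  0.73  1.5 ] w=23.6 pos=[ 446.4 -383.7   62. ] F=[ 0.5 -0.2 -0.8]
```

View pics/w36.png

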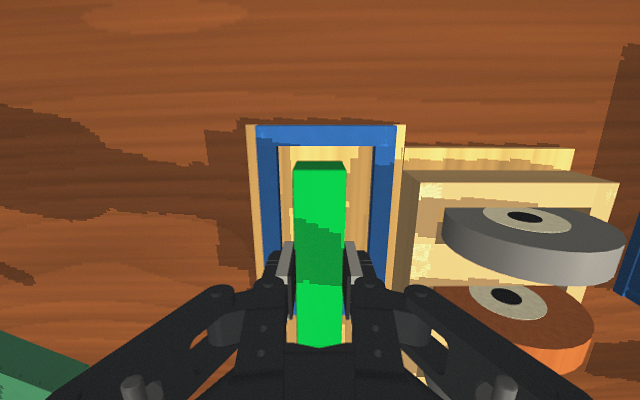

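```bash
python3 - <<'E'
from h import *
d=shot("wrist");print([plane(d,u,v,z).round(1).tolist() for u,v,z in((320,146,18),(320,146,8),(320,126,18),(279,200,18),(371,200,18))])
E
python3 -m jog '[{"x":1.5,"y":8,"z":0.5,"ax":0,"ay":-0.003,"az":0,"grip":18},{"x":1.5,"y":18,"z":0.5,"ax":0,"ay":-0.003,"az":0,"grip":18},{"x":1.5,"y":24,"z":0.5,"ax":0,"ay":-0.003,"az":0,"grip":18},{"x":1.5,"y":25,"z":0.5,"ax":0,"ay":-0.003,"az":0,"grip":18},{"x":1.5,"y":25,"z":0.5,"ax":0,"ay":-0.003,"az":0,"grip":18}]'
python3 - <<'E'
from h import *
d=shot("wrist","w37");go((446,-381.5,31),1.571-.0203)
E
```

```text
[[390.7, -382.1, 18.0], [391.9, -382.1, 8.0], [379.0, -381.8, 18.0], [424.2, -409.0, 18.0], [425.6, -350.3, 18.0]]
clock: 53.75
eef_pos: [445.0, -381.3, 35.1]
tool_rot: [-1.57, -0.001, 1.551]
force: [0.6, -0.6, -1.1]
width: 23.4
xyz 0.0 4.4 -0.7 | rot 0.000 0.000 0.000 | rot 0.000 -3.141 -0.000 t=53.8 q=[ 1.04  0.91 -0.63  1.83  0.83  0.69  1.47] w=23.4 pos=[ 445.3 -381.5   35.4] F=[-0.7  0.3 -1.2]
```

View pics/w37.png

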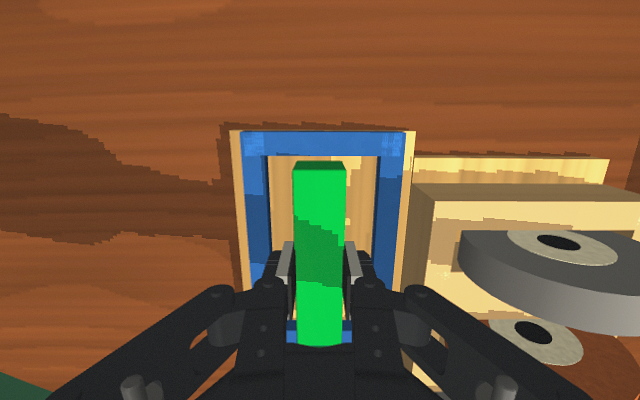

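```bash
python3 -m jog '[{"x":0,"y":1.5,"z":-0.7,"ax":0,"ay":0,"az":0,"grip":18},{"x":0,"y":3,"z":-0.7,"ax":0,"ay":0,"az":0,"grip":18},{"x":0,"y":3,"z":-0.7,"ax":0,"ay":0,"az":0,"grip":18}]'
python3 -m jog '[{"x":0,"y":0.8,"z":0,"ax":0,"ay":0,"az":0,"grip":18},{"x":0,"y":1.6,"z":0,"ax":0,"ay":0,"az":0,"grip":18},{"x":0,"y":1.6,"z":0,"ax":0,"ay":0,"az":0,"grip":18}]'
python3 -m jog '[{"x":0,"y":0.6,"z":0,"ax":0,"ay":0,"az":0,"grip":18},{"x":0,"y":1,"z":0,"ax":0,"ay":0,"az":0,"grip":18},{"x":0,"y":1,"z":0,"ax":0,"ay":0,"az":0,"grip":18}]'
```

```text
clock: 54.1
eef_pos: [445.9, -381.7, 32.6]
tool_rot: [-1.571, 0.0, 1.551]
force: [-0.2, -0.0, -2.4]
width: 23.7
clock: 54.4
eef_pos: [445.7, -381.6, 30.9]
tool_rot: [-1.571, -0.0, 1.551]
force: [-0.3, 0.3, -2.0]
width: 23.8
clock: 54.7
eef_pos: [445.9, -381.7, 30.1]
tool_rot: [-1.571, 0.0, 1.551]
force: [0.0, 0.4, -1.0]
width: 22.9
```

```bash
python3 -m jog '[{"x":0,"y":0.6,"z":0,"ax":0,"ay":0,"az":0,"grip":18},{"x":0,"y":0.9,"z":0,"ax":0,"ay":0,"az":0,"grip":18},{"x":0,"y":0.9,"z":0,"ax":0,"ay":0,"az":0,"grip":18}]'
```

```text
clock: 55.0
eef_pos: [445.9, -381.7, 30.0]
tool_rot: [-1.571, 0.001, 1.551]
force: [-2.8, 0.3, 6.0]
width: 23.5
```

```bash
python3 -m jog '[{"x":0,"y":0,"z":0,"ax":0,"ay":0,"az":0,"grip":30},{"x":0,"y":0,"z":0,"ax":0,"ay":0,"az":0,"grip":42},{"x":0,"y":0,"z":0,"ax":0,"ay":0,"az":0,"grip":42}]'
python3 -m jog '[{"x":0,"y":-20,"z":0,"ax":0,"ay":0,"az":0,"grip":42},{"x":0,"y":-60,"z":0,"ax":0,"ay":0,"az":0,"grip":42},{"x":0,"y":-105,"z":0,"ax":0,"ay":0,"az":0,"grip":42},{"x":0,"y":-150,"z":0,"ax":0,"ay":0,"az":0,"grip":50},{"x":0,"y":-195,"z":-10,"ax":0,"ay":0,"az":0,"grip":50}]'
python3 -m jog '[{"x":-40,"y":-10,"z":0,"ax":0,"ay":0,"az":0,"grip":50},{"x":-85,"y":-20,"z":0,"ax":0,"ay":0,"az":0,"grip":50},{"x":-130,"y":-20,"z":0,"ax":0,"ay":0,"az":0,"grip":50},{"x":-150,"y":-20,"z":0,"ax":0,"ay":0,"az":0,"grip":50},{"x":-150,"y":-20,"z":0,"ax":0,"ay":0,"az":0,"grip":50}]'
python3 -m jog '[{"x":0,"y":0,"z":0,"ax":0,"ay":0,"az":0,"grip":50},{"x":0,"y":0,"z":0,"ax":0,"ay":0,"az":0,"grip":50},{"x":0,"y":0,"z":0,"ax":0,"ay":0,"az":0,"grip":50}]'
python3 - <<'E'
from h import *
d=shot("top","t9");crop(d,140,70,500,310,2.2,"t9c");crop(d,390,150,500,270,5,"t9r")
d=shot("scene","s9");crop(d,160,150,500,310,2.3,"s9c")
d=shot("wrist","w38");go((446,-500,250))
E
```

```text
clock: 55.3
eef_pos: [445.9, -381.7, 29.1]
tool_rot: [-1.571, -0.0, 1.551]
force: [-0.9, 0.4, 0.5]
width: 41.9
clock: 55.8
eef_pos: [454.3, -382.0, 225.5]
tool_rot: [-1.569, -0.0, 1.55]
force: [0.6, -0.6, -0.7]
width: 49.9
clock: 56.3
eef_pos: [450.9, -535.9, 242.8]
tool_rot: [-1.57, 0.001, 1.545]
force: [0.7, -0.6, -1.2]
width: 50.1
clock: 56.6
eef_pos: [453.6, -530.2, 244.4]
tool_rot: [-1.571, -0.0, 1.553]
force: [0.6, -0.1, -0.0]
width: 49.9
xyz 31.0 -5.6 7.8 t=56.8 q=[ 1.23  0.81 -0.81  1.35  0.59  1.23  1.93] w=50.2 pos=[ 453.2 -531.1  244.4] F=[-0.2 -0.3  0.8]
```

View pics/t9c.png

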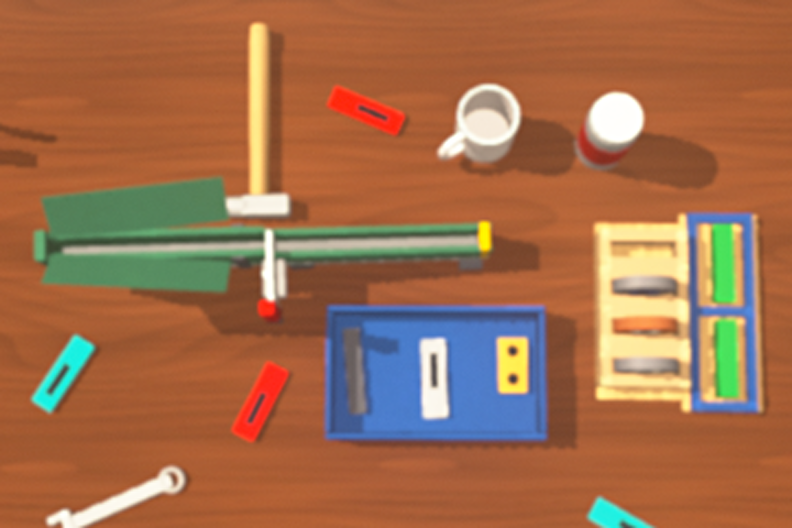

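View pics/s9c.png

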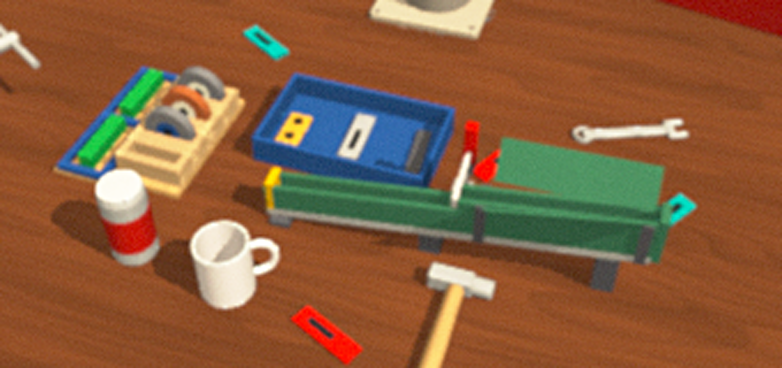

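View pics/t9r.png

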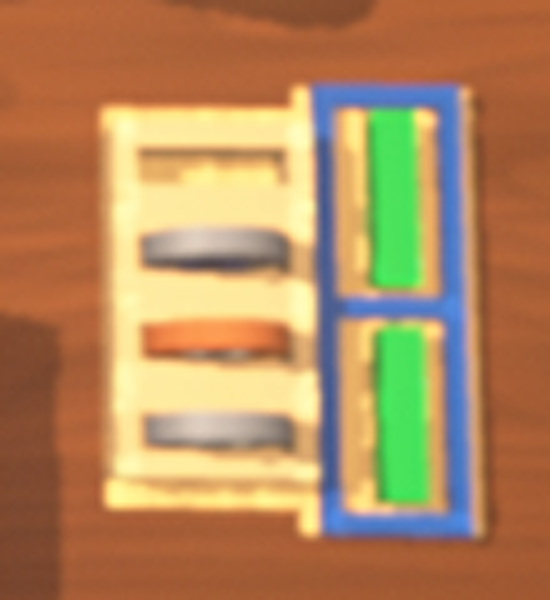

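View pics/w38.png

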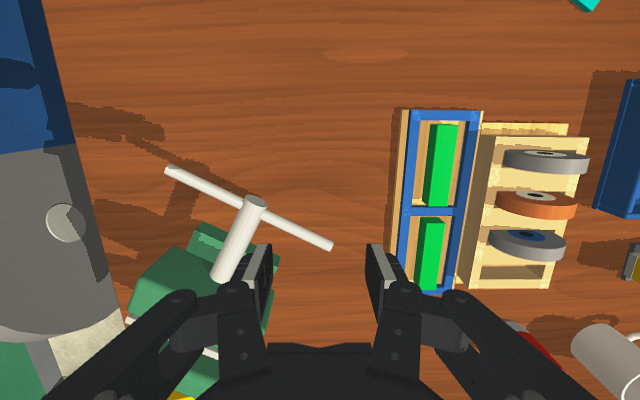

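Run:
```python
from h import *
d=shot("top")
for c in blobs(mask(d,0,8,150,90,(250,195,275,220)),8): print("knob",c.min(0),c.max(0))
for c in blobs(mask(d,50,75,150,100,(440,150,500,270))): print("stick",rect(d,c,33))
print(finish_job())
```

```text
knob [256. 205.] [268. 217.]
stick ((445.4834899902344, -380.66046142578125), (22.116897583007812, 92.70530700683594), 87.2506332397461)
stick ((568.3279418945312, -381.0970458984375), (22.464021682739258, 97.78555297851562), 87.32048797607422)
the job is handed in; nothing more can be done
None
```

The job is done and handed in at about 57 s of the 210 s allowed. As usual, it returned no verdict.

- **Gate out:** I drew the gate 55 mm until it hit its end stop. It would not move further, and the resisting force rose to about 11 N. All three wheels rolled down against the yellow stop.
- **Wheels:** I lowered them in small steps until the wrist force showed they had reached the floor, at no more than about 5 N. The white-label grey wheel is in slot 1, the brown one in slot 2 and the blue-label grey one in slot 3. Slot 4 is empty.
- **Gate home:** I pushed the gate back against its inner stop. The knob is in the same place in the top picture as at the start, to within one pixel.
- **Sticks:** both green sticks were there and now lie flat and lengthwise, one in each tray pocket. I saw neither of them get knocked aside.

**Last checks:** the final top, scene and wrist pictures show the wheels upright, the sticks inside the pockets, and the steel bar, clamp strap and brass plate still in the crate. The mug, oil can, hammer and wrench look undisturbed, and the arm is clear of everything.

**Disagreement:** the top and wrist cameras disagree by about 2 mm on where the sticks lie. The two views also put the tray pocket edges a few millimetres off the stated sizes. Both are within the clearances.

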